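# Set out the scent testers in order of height

### The job

Set out the testers on the scent bar: stand the squat jar, the small bottle, the larger bottle and the slender tube (pull it sideways out of its spring clip first) centred on the four cork marks, one on each, in order of height, with the shortest on the mark nearest the bell and the tallest on the farthest. Keep all four upright the whole time, and leave them standing still, let go of.

Things in the scene. Friction and masses are not known exactly. Their poses are not given: they have to be found in the camera images.
- jar_mid (a point): squat amber jar with an aluminium lid, the shortest: 44 mm high, 46 mm across at the lid (upper 14 mm), 44 mm below it, about 0.11 kg. The point is on its axis, half-way up (22 mm above its foot); z up.
- small_bottle_mid (a point): small round amber bottle with a white label and a white cap: 60 mm high, straight body 31 mm across up to 39 mm, then a shoulder and a 20 mm cap; about 0.06 kg. The point is on its axis half-way up (30 mm above its foot); z up.
- large_bottle_mid (a point): larger round amber bottle with a white label and a white cap: 76 mm high, straight body 40 mm across up to 51 mm, then a shoulder and a 25 mm cap; about 0.12 kg. The point is on its axis half-way up (38 mm above its foot); z up.
- tube_mid (a point): slender amber tube with an aluminium cap, the tallest: 92 mm high, 22 mm across (cap, the upper 15 mm: 23 mm), foot disc 28 mm across and 7 mm high; 0.06 kg. It stands on the table in the spring clip. The point is on its axis half-way up (46 mm above its foot); z up. Grip it 50 to 60 mm above its foot, with the fingertips above the clip.
- clip: fixed steel C spring clip; jaws 12-22 mm, post behind 26 mm above the table, base to 40 mm behind. Origin: on the table under the held tube's axis. The mouth faces the clip's -x, towards the robot (turned up to 0.5 rad). The jaws stand over the tube's foot, so do not lift: pull level along the clip's -x. It resists 4-7 N, snaps free within 15 mm; the foot is clear after 35 mm (45 is safe), then lift.
- bell: fixed brass counter bell, a dome 60 mm across and 42 mm high on the board beyond one end of the row, 70 mm from the centre of the nearest mark (mark1 or mark4; this varies). Origin: centre of its underside. A wooden block with upright white paper strips, 69 mm high, stands likewise beyond the other end.
- mark1: fixed cork disc, 52 mm across, 3 mm thick, on a dark board 8 mm thick. Origin: centre of its underside; things stand 3 mm above it (11 mm above the table). The four discs lie 80 mm apart in a line, in the order mark1 to mark4; the row is turned up to 0.15 rad from the world y axis and its place varies. Set things down with the fingers across the row, to keep clear of neighbours.
- mark2: same as mark1, number 2 along the row.
- mark3: same as mark1, number 3 along the row.
- mark4: same as mark1, number 4 along the row.
Mind the look-alikes: they are no part of the job. Leave any blue look-alike of the part that bears large_bottle_mid alone.

How it is judged:
By the outcome, as a careful person would: the job done as asked, in the order asked, and still so for the second after the job is handed in, with the robot touching nothing.
It also fails if it takes over 104 s, if anything falls off the work surface, if the arm or the gripper's body presses on something with over 40 N, if the wrist force passes 120 N, or if a joint passes its speed limit or range.

### The arm

A 6-joint arm with a two-finger parallel gripper is mounted at the origin on the work surface. World frame = base frame: x ahead of the robot, y to its left, z up, the work surface at z = 0. Lengths are in m, angles in degrees, forces in N, time in s.
With the tool pointing down it reaches from about 0.425 to 1.125 m from the base axis. Payload 14.9 kg.
Tool frame: the origin (TCP) lies at the very end of the fingers, on their centre line; the grasp point (between the pads) lies 19 mm behind it; x points along the fingers, y is the direction in which the jaws open and shut, and the axes are right-handed (so a half turn about x gives the same grasp; the last joint's range is limited). The gripper opens to 91 mm and grips with 3 to 60 N. Pads are 32 mm wide; open, the fingers measure 118 mm over their backs; the gripper's body (76 mm by 178 mm) begins 60 mm behind the grasp point.
Start: joints at [-1.908, 21.709, 99.362, -0, 58.929, -1.908], TCP at [0.7, -0, 0.177] pointing down, gripper open.
Joint ranges: [-158.91, 158.91], [-42.39, 125.64], [0.06, 152.35], [-60.88, 240.88], [17.5, 164.5], [-176.32, 176.32]. Speed limits (degrees/s): [108.29, 108.29, 136.94, 180, 180, 180].

### API

Orientations are given as a 3x3 rotation matrix whose columns are the frame's x, y, z axes.
In Python, from workcell import get_state, vision, r gives the robot as it stands.
- The arm moves only by the tool servo_tool, never from a script. Its argument "deltas" is a list that holds one entry, the list of rows, each a list of 7 numbers: the finger opening in cm, from 0 to 9.12, then the shift along the tool's x, y, z in cm, then the turn, a rotation vector about the tool's x, y, z in rad. In form: [[[jaw, dx, dy, dz, wx, wy, wz], ...]]. A call has 1 to 10 rows; each row shifts and turns the commanded pose from where the row before left it, along the tool's axes as they then stand; what a row does not reach is not made up. A row lasts 1/10 s, in which the tool goes at most 50 mm and 8.59 degrees, less where a joint would pass 70% of its speed; a pose out of reach is approached as far as the arm can. A call with a gripper value outside its range is refused whole. The fingers move at their own pace and stop on an object; "grip_force" is the grip in N (left out, the last holds). Time passes only in rows, so rows that do not move let the fingers close. It gives the time, the measured TCP pose, the force and the opening at its end, in the units of the state.
- get_state(): the state, without advancing time (a new reading comes with each control period).
- vision.read_camera(name): name is "scene" or "side" or "wrist"; returns the picture (480x640x3 uint8, red, green, blue); there is no depth.
- vision.calibration(name): a dict with "mtx" (3x3 intrinsics, pixels), "cam_to_world" (4x4, takes a point from camera to world coordinates); the wrist camera has in their place "hand_eye" (4x4, takes a point from camera to tool coordinates, whose origin is the TCP and whose axes are the tool frame's). Camera axes: x right, y down, z forward; pixel columns grow to the right and rows downward; lengths in m; the calibration is good to about 2 mm. A picture is of the moment at which its call begins: read the wrist's pose just before it. calibration takes no time and is no camera call.
- r.sign_off(): hands the job in, once; it reports no verdict.
The state is a dict: "time": time; "joint_positions": joint angles; "dq": joint speeds; "joint_efforts": joint torques, N m; "tcp_pos": TCP position; "orientation": TCP orientation; "contact_force": force on the tool from outside, world axes, zero at the start; "torque": the same for the moment, N m; "gripper_width": opening from 0.0 (shut) to 1.0 (fully open).
Only numpy, scipy, OpenCV 4.12 (cv2) and the standard library are available. Lean on these libraries where they do the work, as an engineer would, in place of code of your own. Each camera call takes 0.05 s, during which the arm holds its last target.

## Working session

There is one attempt and no reset: what is moved stays moved. The work goes in short steps, Python scripts to look and compute and a tool call to move; the robot and the scene stay as the last step left them, time stands still between calls to the robot, and variables do not carry over. Pictures are saved under pics/ and viewed, and the job is handed in when it is done.

Besides the shell and the picture viewer there is one more tool, called after ">>>" in YAML: its name, and indented under it one key for each argument. servo_tool: Moves the arm, as the interface text tells. Its arguments: {"type":"object","properties":{"deltas":{"type":"array","items":{"type":"array","items":{"type":"array","items":{"type":"number"}}}},"grip_force":{"type":"number"}},"required":["deltas"]}

```bash
mkdir -p pics; ls; python3 - <<'E'
from workcell import get_state, vision, r
import cv2
print(get_state())
for n in ["scene","side","wrist"]:
    c=vision.calibration(n); print(n,{k:v.round(4).tolist() if hasattr(v,'round') else v for k,v in c.items()})
    im=vision.read_camera(n); cv2.imwrite(f"pics/{n}0.png",im[:,:,::-1])
E
```

```text
pics
{'time': 0.0, 'joint_positions': array([-1.90688378e+00,  2.17375509e+01,  9.93964712e+01, -9.14509950e-05,
        5.89300038e+01, -1.90615676e+00]), 'dq': array([ 0.00444091, -0.00099606, -0.00706243,  0.05249985,  0.01390215,
       -0.02073689]), 'joint_efforts': array([ 6.45993277e-04, -7.63727903e+01, -4.34372771e+01,  6.49972307e-02,
        4.23743343e-02, -1.55693674e-04]), 'tcp_pos': array([6.99547170e-01, 2.19825492e-05, 1.76292600e-01]), 'orientation': array([[-1.11688830e-03,  9.99999376e-01, -1.18842915e-05],
       [ 3.58174421e-05, -1.18442948e-05, -9.99999999e-01],
       [-9.99999376e-01, -1.11688872e-03, -3.58041910e-05]]), 'contact_force': array([-0.24173738, -0.44912298,  0.19005257]), 'torque': array([ 0.03407   , -0.01524134, -0.05092651]), 'gripper_width': 1.0005079455138188}
scene {'mtx': [[502.3834, 0.0, 321.9384], [0.0, 502.3834, 242.024], [0.0, 0.0, 1.0]], 'cam_to_world': [[0.757, 0.4502, -0.4735, 1.0552], [0.6533, -0.5338, 0.5369, -0.5238], [-0.011, -0.7158, -0.6982, 0.7856], [0.0, 0.0, 0.0, 1.0]]}
side {'mtx': [[446.3513, 0.0, 326.2942], [0.0, 446.3513, 241.0965], [0.0, 0.0, 1.0]], 'cam_to_world': [[-0.9559, -0.1761, 0.235, 0.4195], [-0.2929, 0.6312, -0.7182, 0.5124], [-0.0218, -0.7554, -0.6549, 0.5194], [0.0, 0.0, 0.0, 1.0]]}
wrist {'mtx': [[418.6142, 0.0, 323.8246], [0.0, 418.6142, 238.7228], [0.0, 0.0, 1.0]], 'hand_eye': [[0.0017, -0.2703, 0.9628, -0.2059], [1.0, 0.0008, -0.0016, -0.0001], [-0.0004, 0.9628, 0.2703, -0.0774], [0.0, 0.0, 0.0, 1.0]]}
```

View pics/scene0.png

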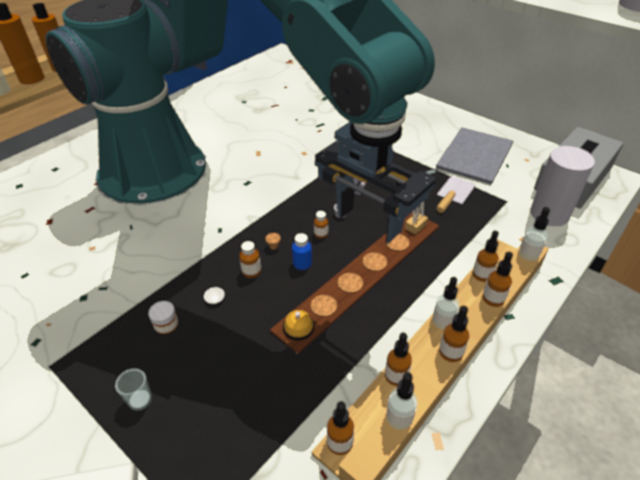

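View pics/side0.png

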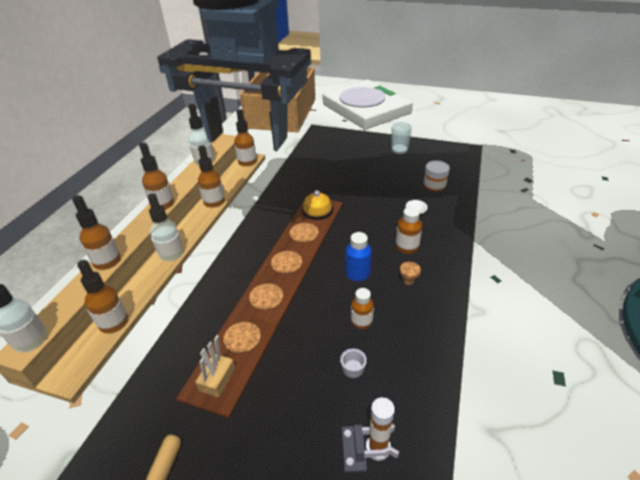

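View pics/wrist0.png

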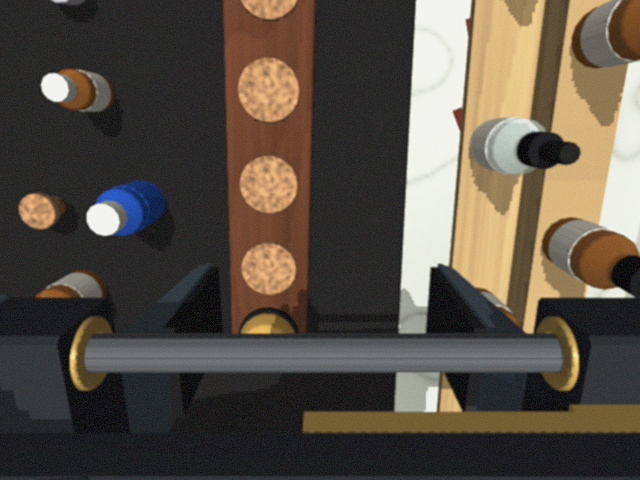

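```bash
python3 - <<'E'
import cv2,numpy as np
def crop(n,x,y,w,h,s): 
    im=cv2.imread(f"pics/{n}0.png")[y:y+h,x:x+w]
    return cv2.resize(im,(w*s,h*s),interpolation=cv2.INTER_CUBIC)
cv2.imwrite("pics/c1.png",crop("scene",140,200,200,140,4))
cv2.imwrite("pics/c2.png",crop("side",330,140,130,150,4))
cv2.imwrite("pics/c3.png",crop("side",320,270,120,200,3))
cv2.imwrite("pics/c4.png",crop("side",170,180,190,240,3))
E
```

```text
(no output)
```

View pics/c1.png

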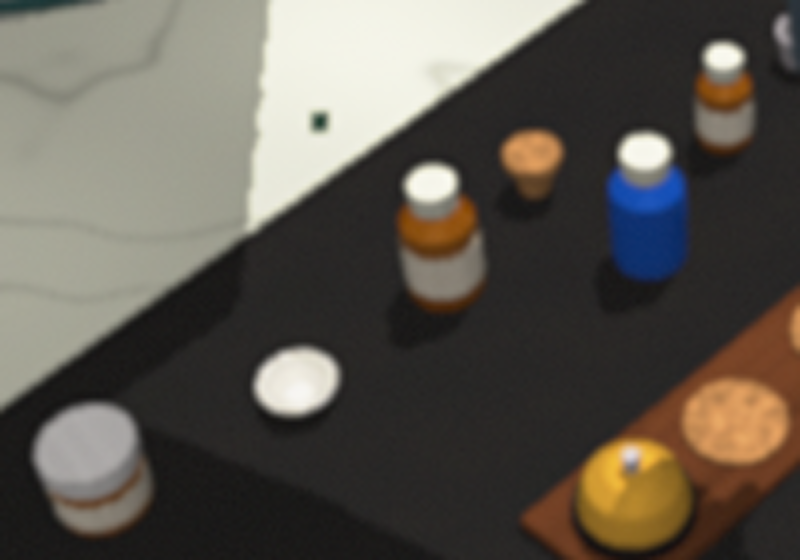

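View pics/c2.png

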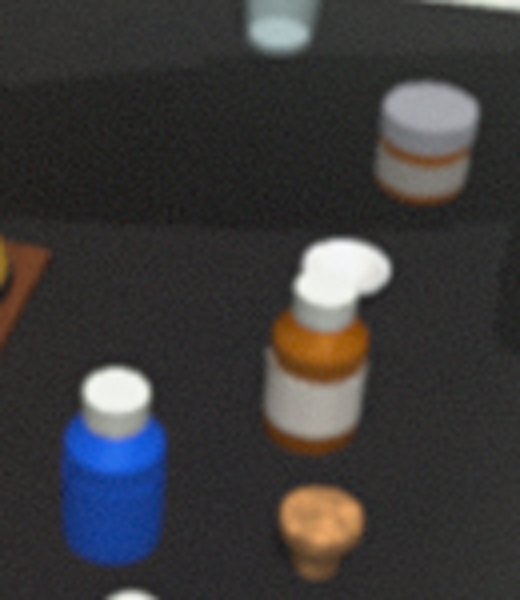

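View pics/c3.png

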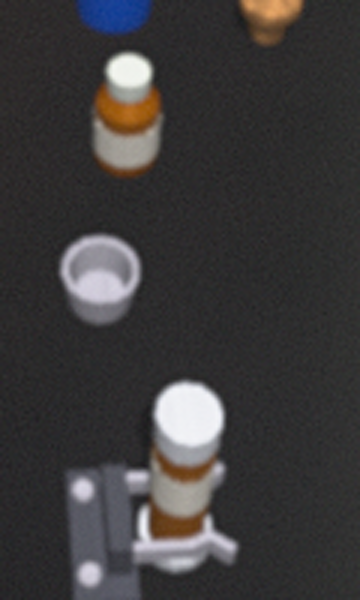

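```bash
cat > h.py <<'E'
import cv2,numpy as np
from workcell import get_state, vision, r
from scipy.optimize import minimize
def cam(n,st=None):
    c=vision.calibration(n); K=np.array(c["mtx"])
    if n=="wrist":
        T=np.eye(4);T[:3,:3]=st["orientation"];T[:3,3]=st["tcp_pos"]; T=T@np.array(c["hand_eye"])
    else: T=np.array(c["cam_to_world"])
    return K,T
def proj(P,K,T):
    P=np.atleast_2d(P);q=(P-T[:3,3])@T[:3,:3];q=q@K.T;return q[:,:2]/q[:,2:]
def back(uv,z,K,T):
    uv=np.atleast_2d(uv);d=np.c_[uv,np.ones(len(uv))]@np.linalg.inv(K).T@T[:3,:3].T
    o=T[:3,3];return o+d*((z-o[2])/d[:,2])[:,None]
a=np.linspace(0,2*np.pi,48,endpoint=False)
S=8
def rend(xy,rings_groups,K,T,shape,off,z0=0):
    m=np.zeros((shape[0]*S,shape[1]*S),np.uint8)
    for g in rings_groups:
        P=np.vstack([np.c_[xy[0]+rr*np.cos(a),xy[1]+rr*np.sin(a),np.full(48,z+z0)] for z,rr in g])
        uv=(proj(P,K,T)-off+0.5)*S-0.5
        cv2.fillConvexPoly(m,cv2.convexHull(np.round(uv).astype(np.int32)),255)
    return cv2.resize(m,(shape[1],shape[0]),interpolation=cv2.INTER_AREA)/255.
G={'jar':[[(0,.022),(.03,.022)],[(.03,.023),(.044,.023)]],
'small':[[(0,.0155),(.039,.0155)],[(.039,.0155),(.046,.010)],[(.046,.010),(.06,.010)]],
'large':[[(0,.02),(.051,.02)],[(.051,.02),(.060,.0125)],[(.060,.0125),(.076,.0125)]],
'tube':[[(0,.014),(.007,.014)],[(0,.011),(.092,.011)],[(.077,.0115),(.092,.0115)]],
'tubecap':[[(.077,.0115),(.092,.0115)]]}
def fit(maskimg,roi,g,K,T,x0,z0=0):
    x,y,w,h=roi;M=maskimg[y:y+h,x:x+w].astype(float)
    f=lambda p:((rend(p,G[g],K,T,(h,w),np.array([x,y]),z0)-M)**2).sum()
    s=minimize(f,x0,method='Nelder-Mead',options=dict(initial_simplex=np.array(x0)+np.array([[0,0],[.012,0],[0,.012]]),xatol=1e-4))
    return s.x,s.fun,M.sum()
def soft(im,lo=45,hi=95): # non-black mask
    v=im.max(2).astype(float);return np.clip((v-lo)/(hi-lo),0,1)
E
python3 - <<'E'
from h import *
ims={n:cv2.imread(f"pics/{n}0.png") for n in("scene","side")}
C={n:cam(n) for n in ims}
for n,im in ims.items():
    hsv=cv2.cvtColor(im,cv2.COLOR_BGR2HSV)
    m=((im[:,:,2]>150)&(im[:,:,1]>90)&(im[:,:,1]<190)&(im[:,:,0]<150)).astype(np.uint8)
    k,l,st,ce=cv2.connectedComponentsWithStats(m)
    for i in range(1,k):
        if 120<st[i,4]<2500: print(n,st[i].tolist(),ce[i].round(1),back(ce[i],.011,*C[n])[0].round(4))
for n,g,roi,px,z in [("scene","jar",(140,290,50,50),(163,318),.022),("side","jar",(415,150,45,45),(436,175),.022),
 ("scene","small",(305,205,30,38),(320,225),.03),("side","small",(345,280,35,55),(362,308),.03),
 ("scene","large",(234,235,33,45),(249,260),.038),("side","large",(390,210,34,50),(409,232),.038),
 ]:
    K,T=C[n];x0=back(px,z,K,T)[0,:2]
    x,f,s=fit(soft(ims[n]),roi,g,K,T,x0); print(n,g,x.round(4),round(f,1),round(s,1))
im=ims["side"]; m=((im.min(2)>110)&(np.arange(480)[:,None]<425)).astype(float)
K,T=C["side"];print("tubecap",fit(m,(365,392,35,35),"tubecap",K,T,back((382,412),.085,K,T)[0,:2]))
E
```

```text
scene [11, 0, 47, 11, 156] [29.3  4.2] [-1.4206  0.3742  0.011 ]
scene [47, 0, 31, 25, 255] [58.9  8.6] [-1.2676  0.4296  0.011 ]
scene [0, 94, 82, 47, 1336] [ 32.7 116. ] [-0.4909 -0.0782  0.011 ]
scene [49, 188, 57, 57, 1507] [ 77.5 222.3] [ 0.0535 -0.244   0.011 ]
scene [438, 191, 17, 18, 143] [446.4 199.6] [0.6633 0.376  0.011 ]
scene [131, 194, 56, 27, 591] [160.1 208.2] [ 0.1592 -0.0894  0.011 ]
scene [97, 196, 26, 15, 230] [107.3 204.2] [ 0.0489 -0.1629  0.011 ]
scene [406, 214, 21, 14, 142] [416.7 220.4] [0.65   0.2668 0.011 ]
scene [537, 225, 30, 37, 343] [551.3 239.3] [0.9108 0.4046 0.011 ]
scene [388, 234, 22, 16, 241] [399.  242.5] [0.6605 0.1803 0.011 ]
scene [496, 238, 35, 70, 702] [511.9 271.1] [0.8873 0.2606 0.011 ]
scene [363, 252, 24, 19, 351] [374.5 260.8] [0.6526 0.1006 0.011 ]
scene [454, 267, 43, 97, 1267] [472.  314.4] [0.8794 0.107  0.011 ]
scene [338, 273, 25, 19, 387] [349.9 282. ] [0.6498 0.0203 0.011 ]
scene [311, 295, 26, 21, 446] [323.4 304.8] [ 0.6471 -0.0595  0.011 ]
scene [286, 310, 22, 21, 340] [296.2 320.3] [ 0.632  -0.1215  0.011 ]
scene [407, 313,
[... 1454 characters left out ...]
, 2039] [ 45.5 325.7] [0.9399 0.2438 0.011 ]
side [249, 283, 34, 26, 683] [265.6 295.7] [0.6539 0.1019 0.011 ]
side [223, 322, 38, 30, 882] [241.5 336.5] [0.6566 0.1822 0.011 ]
side [196, 356, 37, 33, 513] [214.7 373. ] [0.6653 0.2453 0.011 ]
side [9, 423, 19, 16, 141] [ 18.4 430.6] [0.8533 0.3811 0.011 ]
side [147, 436, 31, 44, 659] [163.1 458.3] [0.6694 0.3601 0.011 ]
scene jar [ 0.4397 -0.2849] 125.7 878.7
side jar [ 0.4434 -0.2895] 18.9 715.3
scene small [0.4996 0.103 ] 54.8 400.0
side small [0.5042 0.0977] 39.7 840.7
scene large [ 0.4617 -0.0796] 36.7 661.2
side large [ 0.4666 -0.0844] 39.3 991.0
tubecap (array([0.44169463, 0.27497347]), np.float64(19.94662053056517), np.float64(535.0))
```

View pics/c4.png

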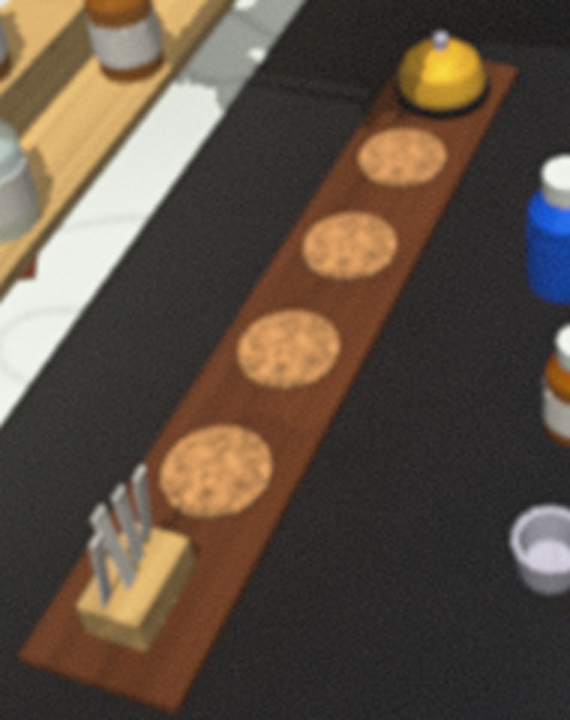

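```bash
python3 - <<'E'
from h import *
im=cv2.imread("pics/wrist0.png"); st=get_state();K,T=cam("wrist",st)
m=((im[:,:,2]>150)&(im[:,:,1]>90)&(im[:,:,0]<150)).astype(np.uint8)
k,l,s,ce=cv2.connectedComponentsWithStats(m)
for i in range(1,k):
    if s[i,4]>400: print(s[i].tolist(),ce[i].round(1),back(ce[i],.011,K,T)[0].round(4))
m=(im.min(2)>190).astype(np.uint8)
k,l,s,ce=cv2.connectedComponentsWithStats(m)
for i in range(1,k):
    if s[i,4]>100 and s[i,0]<200: print(s[i].tolist(),ce[i].round(1),back(ce[i],.06,K,T)[0].round(4),back(ce[i],.076,K,T)[0].round(4))
E
```

```text
[241, 0, 56, 19, 771] [268.7   7.3] [0.6548 0.1649 0.011 ]
[452, 0, 93, 310, 14919] [494.6 138. ] [0.846  0.0635 0.011 ]
[523, 0, 105, 334, 9453] [571.2 163.8] [0.9154 0.0415 0.011 ]
[238, 58, 61, 64, 3080] [268.   89.3] [0.652  0.1031 0.011 ]
[240, 156, 58, 57, 2578] [268.1 184.1] [0.6492 0.0235 0.011 ]
[19, 194, 36, 35, 951] [ 36.6 210.9] [ 0.4385 -0.001   0.011 ]
[241, 243, 55, 52, 2190] [268.2 268.5] [ 0.6465 -0.056   0.011 ]
[242, 315, 33, 19, 445] [259.3 325. ] [ 0.6357 -0.1145  0.011 ]
[41, 74, 27, 27, 567] [54.5 86.8] [0.5031 0.1014 0.06  ] [0.5128 0.1002 0.076 ]
[87, 204, 32, 31, 783] [102.5 219. ] [0.524  0.0029 0.06  ] [0.5327 0.0066 0.076 ]
```

>>> servo_tool:
  deltas:
    - [[9.1, 0, -1.3, 1.4, 0, 0, 0], [9.1, 0, -2.6, 2.9, 0, 0, 0], [9.1, 0, -3, 3.3, 0, 0, 0], [9.1, 0, -3, 3.3, 0, 0, 0], [9.1, 0, -3, 3.3, 0, 0, 0], [9.1, 0, -3, 3.3, 0, 0, 0], [9.1, 0, -3, 3.3, 0, 0, 0], [9.1, 0, -3, 3.3, 0, 0, 0], [9.1, 0, -2.6, 2.9, 0, 0, 0], [9.1, 0, -1.3, 1.5, 0, 0, 0]]

```text
time: 1.15
tcp_pos: [0.4392, -0.2867, 0.1768]
orientation: [[-0.0, 1.0, -0.002], [-0.0, -0.002, -1.0], [-1.0, -0.0, 0.0]]
contact_force: [0.6, 0.6, -0.1]
gripper_width: 0.999
```

```bash
cat > look.py <<'E'
import sys
from h import *
st=get_state(); im=vision.read_camera("wrist")[:,:,::-1].copy()
print(round(st["time"],2),st["tcp_pos"].round(4),st["gripper_width"].round(3),st["contact_force"].round(1)); print(st["orientation"].round(3).tolist())
np.savez(f"pics/{sys.argv[1]}.npz",orientation=st["orientation"],tcp_pos=st["tcp_pos"])
cv2.imwrite(f"pics/{sys.argv[1]}.png",im)
E
python3 look.py w1
```

```text
Traceback (most recent call last):
  File "look.py", line 4, in <module>
    print(round(st["time"],2),st["tcp_pos"].round(4),st["gripper_width"].round(3),st["contact_force"].round(1)); print(st["orientation"].round(3).tolist())
                                                     ^^^^^^^^^^^^^^^^^^^^^^^^^
AttributeError: 'float' object has no attribute 'round'
```

```bash
sed -i 's/st\["gripper_width"\].round(3)/round(st["gripper_width"],3)/' look.py; python3 look.py w1
```

```text
1.2 [ 0.4386 -0.2876  0.1768] 0.999 [-0.8  0.4  0.1]
[[-0.001, 1.0, -0.002], [-0.0, -0.002, -1.0], [-1.0, -0.001, 0.0]]
```

View pics/w1.png

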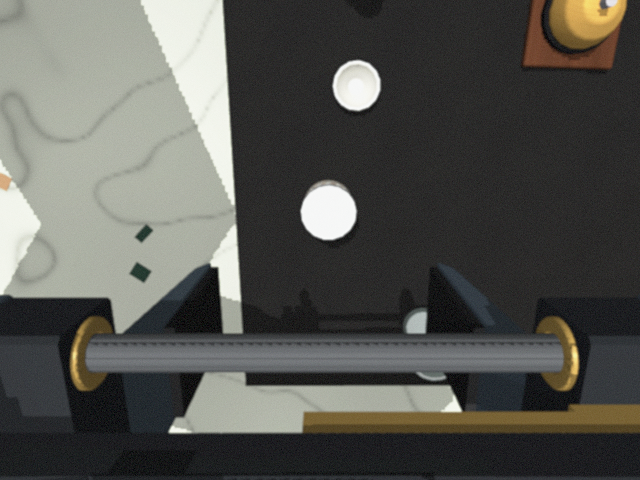

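```bash
cat > cap.py <<'E'
import sys
from h import *
# name, u,v approx, z top, threshold
n,u,v,z,th=sys.argv[1],int(sys.argv[2]),int(sys.argv[3]),float(sys.argv[4]),int(sys.argv[5])
st=np.load(f"pics/{n}.npz");im=cv2.imread(f"pics/{n}.png");K,T=cam("wrist",st)
k,l,s,ce=cv2.connectedComponentsWithStats((im.min(2)>th).astype(np.uint8))
i=l[v,u];c=max(cv2.findContours((l==i).astype(np.uint8),0,1)[0],key=cv2.contourArea);e=cv2.fitEllipse(cv2.convexHull(c))
p=back(e[0],z,K,T)[0]; dd=T[:3,:3].T@(p-T[:3,3])
print(s[i].tolist(),"ell",e[0],"diam mm",np.array(e[1])*dd[2]/K[0,0]*1000,"world",p.round(4))
d=st["orientation"].T@(p-st["tcp_pos"]);print("tool offset cm",(100*d).round(2))
E
python3 cap.py w1 329 213 .044 200
python3 - <<'E'
from h import *
st=np.load("pics/w1.npz");K,T=cam("wrist",st);print(back([[425,330],[357,85]],.0,K,T),back([[425,330]],.05,K,T))
E
```

```text
[301, 186, 55, 53, 2280] ell (328.157958984375, 212.026611328125) diam mm [43.98794339 44.77266991] world [ 0.4414 -0.2824  0.044 ]
tool offset cm [13.28  0.29 -0.52]
[[ 0.53976917 -0.41362365  0.        ]
 [ 0.46642098 -0.18027916  0.        ]] [[ 0.5265713  -0.38703602  0.05      ]]
```

>>> servo_tool:
  deltas:
    - [[9.1, 1.0, 0.25, -0.45, 0, 0, 0], [9.1, 2.5, 0, 0, 0, 0, 0], [9.1, 3, 0, 0, 0, 0, 0], [9.1, 3, 0, 0, 0, 0, 0], [9.1, 3, 0, 0, 0, 0, 0], [9.1, 2.5, 0, 0, 0, 0, 0], [9.1, 1.5, 0, 0, 0, 0, 0], [9.1, 0.7, 0, 0, 0, 0, 0], [9.1, 0, 0, 0, 0, 0, 0], [9.1, 0, 0, 0, 0, 0, 0]]
  grip_force: 25

```text
time: 2.25
tcp_pos: [0.4452, -0.2807, 0.0057]
orientation: [[0.001, 1.0, 0.0], [-0.001, 0.0, -1.0], [-1.0, 0.001, 0.001]]
contact_force: [-0.9, -0.0, 0.3]
gripper_width: 0.995
```

>>> servo_tool:
  deltas:
    - [[5.0, 0, 0, 0, 0, 0, 0], [4.7, 0, 0, 0, 0, 0, 0], [4.0, 0, 0, 0, 0, 0, 0], [4.0, 0, 0, 0, 0, 0, 0], [4.0, 0, 0, 0, 0, 0, 0], [4.0, 0, 0, 0, 0, 0, 0], [4.0, 0, 0, 0, 0, 0, 0]]

```text
time: 2.95
tcp_pos: [0.4444, -0.2805, 0.0049]
orientation: [[-0.0, 1.0, 0.0], [0.0, 0.0, -1.0], [-1.0, -0.0, -0.0]]
contact_force: [-2.0, 0.6, 0.9]
gripper_width: 0.48
```

>>> servo_tool:
  deltas:
    - [[4.0, -0.3, 0, 0, 0, 0, 0], [4.0, -1.0, 0, 0, 0, 0, 0], [4.0, -2, 0, 0, 0, 0, 0], [4.0, -2, 0, 0, 0, 0, 0], [4.0, -1, 0, 0, 0, 0, 0], [4.0, -0.4, 0, 0, 0, 0, 0], [4.0, 0, 0, 0, 0, 0, 0], [4.0, 0, 0, 0, 0, 0, 0]]

```text
time: 3.75
tcp_pos: [0.4442, -0.2803, 0.0714]
orientation: [[-0.001, 1.0, -0.0], [0.0, -0.0, -1.0], [-1.0, -0.001, -0.0]]
contact_force: [1.0, -0.0, -1.0]
gripper_width: 0.477
```

```bash
python3 look.py w2
```

```text
3.75 [ 0.4442 -0.2803  0.0714] 0.477 [ 1. -0. -1.]
[[-0.001, 1.0, -0.0], [0.0, -0.0, -1.0], [-1.0, -0.001, -0.0]]
```

View pics/w2.png

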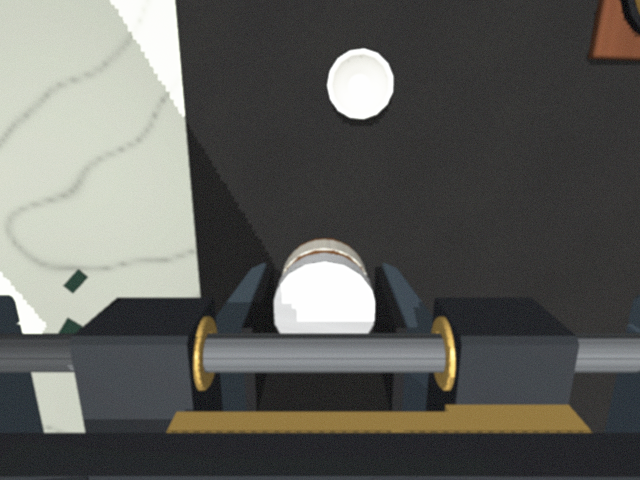

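```bash
python3 - <<'E'
from h import *
st=np.load("pics/w2.npz");im=cv2.imread("pics/w2.png");K,T=cam("wrist",st)
# predict lid outline for offsets
z=st["tcp_pos"][2]+.039
for oy in(-.004,-.002,0,.002,.004):
    c=st["tcp_pos"]+[0,oy,0];P=np.c_[c[0]+.023*np.cos(a),c[1]+.023*np.sin(a),np.full(48,z)]
    q=proj(P,K,T);print(oy,q[:,1].min().round(1),q[:,0].min().round(1),q[:,0].max().round(1))
col=im[240:300,325].astype(int);print(col[:,1].tolist());print(im[305,262:290,1].tolist(),im[305,365:390,1].tolist())
E
```

```text
-0.004 265.0 271.9 377.3
-0.002 260.5 271.8 377.5
0 256.0 271.6 377.7
0.002 251.4 271.5 377.8
0.004 246.8 271.3 378.0
[165, 179, 183, 182, 178, 177, 178, 197, 229, 236, 185, 113, 122, 161, 176, 176, 174, 176, 179, 174, 181, 223, 254, 255, 255, 254, 254, 254, 254, 254, 254, 254, 254, 254, 254, 254, 254, 254, 254, 254, 254, 254, 254, 254, 254, 254, 254, 254, 254, 254, 254, 254, 254, 254, 254, 254, 254, 254, 254, 254]
[21, 23, 19, 20, 24, 18, 19, 22, 18, 24, 50, 116, 194, 225, 228, 226, 226, 225, 228, 225, 226, 226, 226, 226, 227, 224, 226, 228] [254, 254, 254, 254, 254, 254, 255, 255, 255, 240, 134, 50, 15, 22, 18, 32, 24, 34, 28, 33, 17, 17, 29, 32, 28]
```

>>> servo_tool:
  deltas:
    - [[4.0, -0.5, 1.0, -1.1, 0, 0, 0], [4.0, -1, 2, -2.2, 0, 0, 0], [4.0, -1, 2.4, -2.7, 0, 0, 0], [4.0, -1, 2.4, -2.7, 0, 0, 0], [4.0, -0.5, 2.4, -2.7, 0, 0, 0], [4.0, 0, 2.4, -2.7, 0, 0, 0], [4.0, 0, 2.4, -2.7, 0, 0, 0], [4.0, 0, 2.4, -2.7, 0, 0, 0], [4.0, 0, 2, -2.1, 0, 0, 0], [4.0, 0, 0.9, -1.0, 0, 0, 0]]

```text
time: 4.8
tcp_pos: [0.6489, -0.0519, 0.1117]
orientation: [[-0.0, 1.0, 0.002], [0.0, 0.002, -1.0], [-1.0, -0.0, -0.0]]
contact_force: [-0.9, -0.8, -0.8]
gripper_width: 0.48
```

>>> servo_tool:
  deltas:
    - [[4.0, 0, 0, 0, 0, 0, 0], [4.0, 0, 0, 0, 0, 0, 0], [4.0, 0, 0, 0, 0, 0, 0], [4.0, 0, 0, 0, 0, 0, 0]]

```text
time: 5.2
tcp_pos: [0.6469, -0.0553, 0.112]
orientation: [[-0.0, 1.0, -0.001], [-0.0, -0.001, -1.0], [-1.0, -0.0, 0.0]]
contact_force: [-0.6, -0.6, -0.4]
gripper_width: 0.481
```

```bash
python3 look.py w3; cat > marks.py <<'E'
import sys
from h import *
n=sys.argv[1];st=np.load(f"pics/{n}.npz");im=cv2.imread(f"pics/{n}.png");K,T=cam("wrist",st)
m=((im[:,:,2]>150)&(im[:,:,1]>90)&(im[:,:,0]<150)).astype(np.uint8)
k,l,s,ce=cv2.connectedComponentsWithStats(m)
for i in range(1,k):
    if s[i,4]>700: print(s[i].tolist(),ce[i].round(1),back(ce[i],.011,K,T)[0].round(4))
E
python3 marks.py w3
```

```text
5.2 [ 0.6469 -0.0553  0.112 ] 0.481 [-0.6 -0.6 -0.4]
[[-0.0, 1.0, -0.001], [-0.0, -0.001, -1.0], [-1.0, -0.0, 0.0]]
[294, 0, 77, 37, 2134] [331.9  14.9] [0.6517 0.0899 0.011 ]
[541, 0, 99, 319, 13147] [593.2 161.7] [ 0.8411 -0.0062  0.011 ]
[292, 83, 72, 74, 4192] [327.6 119.5] [0.649  0.0233 0.011 ]
[14, 129, 45, 46, 1569] [ 36.1 151.6] [0.4391 0.0012 0.011 ]
[290, 197, 68, 51, 2552] [323.8 221.7] [ 0.6463 -0.0507  0.011 ]
[568, 372, 28, 52, 971] [581.7 393.6] [ 0.865  -0.2005  0.011 ]
```

View pics/w3.png

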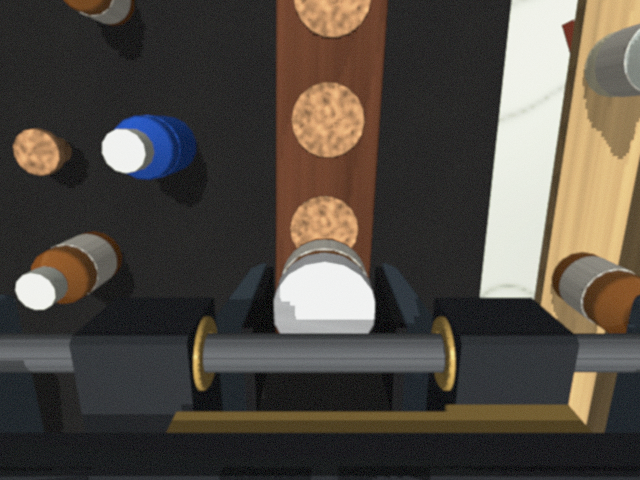

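>>> servo_tool:
  deltas:
    - [[4.0, 1.0, 0, 0, 0, 0, 0], [4.0, 2, 0, 0, 0, 0, 0], [4.0, 2, 0, 0, 0, 0, 0], [4.0, 2, 0, 0, 0, 0, 0], [4.0, 1.3, 0, 0, 0, 0, 0], [4.0, 0.7, 0, 0, 0, 0, 0], [4.0, 0.3, 0, 0, 0, 0, 0], [4.0, 0.15, 0, 0, 0, 0, 0], [4.0, 0.1, 0, 0, 0, 0, 0], [4.0, 0, 0, 0, 0, 0, 0]]

```text
time: 6.25
tcp_pos: [0.6479, -0.0545, 0.017]
orientation: [[0.001, 1.0, -0.0], [-0.0, -0.0, -1.0], [-1.0, 0.001, 0.0]]
contact_force: [0.2, -0.3, -1.3]
gripper_width: 0.479
```

>>> servo_tool:
  deltas:
    - [[4.0, 0.05, 0, 0, 0, 0, 0], [4.0, 0.05, 0, 0, 0, 0, 0], [4.0, 0, 0, 0, 0, 0, 0], [4.0, 0, 0, 0, 0, 0, 0]]

```text
time: 6.65
tcp_pos: [0.6479, -0.0545, 0.0159]
orientation: [[0.001, 1.0, -0.0], [-0.0, -0.0, -1.0], [-1.0, 0.001, 0.0]]
contact_force: [0.3, -0.1, 6.4]
gripper_width: 0.48
```

>>> servo_tool:
  deltas:
    - [[4.9, 0, 0, 0, 0, 0, 0], [5.5, 0, 0, 0, 0, 0, 0], [7.0, 0, 0, 0, 0, 0, 0], [8.0, 0, 0, 0, 0, 0, 0], [8.0, -1.5, 0, 0, 0, 0, 0], [8.0, -3, 0, 0, 0, 0, 0], [8.0, -3.5, 0, 0, 0, 0, 0], [8.0, -3.5, 0, 0, 0, 0, 0], [8.0, -3, 0, 0, 0, 0, 0], [8.0, -1.5, 0, 0, 0, 0, 0]]

```text
time: 7.65
tcp_pos: [0.6487, -0.0546, 0.1793]
orientation: [[0.004, 1.0, -0.0], [-0.0, -0.0, -1.0], [-1.0, 0.004, 0.0]]
contact_force: [-0.4, -0.2, -0.2]
gripper_width: 0.878
```

>>> servo_tool:
  deltas:
    - [[9.0, 0, -0.7, -1.0, 0, 0, 0], [9.0, 0, -1.5, -1.6, 0, 0, 0], [9.0, 0, -2.5, -2.6, 0, 0, 0], [9.0, 0, -2.5, -2.6, 0, 0, 0], [9.0, 0, -2.5, -2.6, 0, 0, 0], [9.0, 0, -2.5, -2.6, 0, 0, 0], [9.0, 0, -1.5, -1.6, 0, 0, 0], [9.0, 0, -0.8, -1.0, 0, 0, 0], [9.0, 0, 0, 0, 0, 0, 0], [9.0, 0, 0, 0, 0, 0, 0]]

```text
time: 8.65
tcp_pos: [0.5027, 0.1013, 0.175]
orientation: [[-0.0, 1.0, 0.0], [-0.0, 0.0, -1.0], [-1.0, -0.0, 0.0]]
contact_force: [0.3, -0.6, -0.0]
gripper_width: 0.99
```

>>> servo_tool:
  deltas:
    - [[9.0, 0, 0, 0, 0, 0, 0], [9.0, 0, 0, 0, 0, 0, 0]]

```text
time: 8.85
tcp_pos: [0.503, 0.1009, 0.1753]
orientation: [[-0.0, 1.0, -0.001], [-0.0, -0.001, -1.0], [-1.0, -0.0, 0.0]]
contact_force: [-0.1, -0.0, -0.1]
gripper_width: 0.988
```

```bash
python3 look.py w4
```

```text
8.85 [0.503  0.1009 0.1753] 0.988 [-0.1 -0.  -0.1]
[[-0.0, 1.0, -0.001], [-0.0, -0.001, -1.0], [-1.0, -0.0, 0.0]]
```

View pics/w4.png

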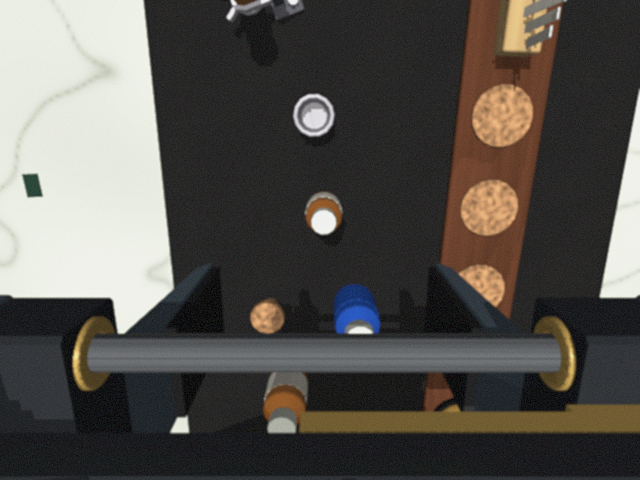

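```bash
python3 cap.py w4 323 222 .06 190; python3 marks.py w4
```

```text
[312, 210, 24, 24, 448] ell (323.1160583496094, 221.56419372558594) diam mm [18.35513853 18.79226897] world [0.5018 0.1022 0.06  ]
tool offset cm [11.53 -0.12 -0.13]
[503, 0, 44, 52, 1169] [518.   25.2] [0.6582 0.2525 0.011 ]
[472, 85, 61, 62, 2921] [502.3 115.2] [0.6536 0.1831 0.011 ]
[461, 180, 57, 56, 2464] [489.1 207.3] [0.6508 0.1037 0.011 ]
[459, 265, 46, 41, 1083] [485.5 282.1] [0.655  0.0318 0.011 ]
```

>>> servo_tool:
  deltas:
    - [[9.0, 1.0, -0.1, -0.15, 0, 0, 0], [9.0, 2.5, 0, 0, 0, 0, 0], [9.0, 3, 0, 0, 0, 0, 0], [9.0, 3, 0, 0, 0, 0, 0], [8.0, 3, 0, 0, 0, 0, 0], [7.0, 2.3, 0, 0, 0, 0, 0], [6.0, 1.3, 0, 0, 0, 0, 0], [5.0, 0.8, 0, 0, 0, 0, 0], [5.0, 0, 0, 0, 0, 0, 0], [5.0, 0, 0, 0, 0, 0, 0]]
  grip_force: 15

```text
time: 9.9
tcp_pos: [0.5021, 0.1031, 0.0071]
orientation: [[0.001, 1.0, 0.0], [0.0, 0.0, -1.0], [-1.0, 0.001, -0.0]]
contact_force: [1.1, -0.2, 0.3]
gripper_width: 0.547
```

>>> servo_tool:
  deltas:
    - [[3.5, 0, 0, 0, 0, 0, 0], [3.2, 0, 0, 0, 0, 0, 0], [3.0, 0, 0, 0, 0, 0, 0], [2.5, 0, 0, 0, 0, 0, 0], [2.5, 0, 0, 0, 0, 0, 0], [2.5, 0, 0, 0, 0, 0, 0]]

```text
time: 10.5
tcp_pos: [0.5015, 0.103, 0.0065]
orientation: [[0.0, 1.0, 0.0], [-0.0, 0.0, -1.0], [-1.0, 0.0, 0.0]]
contact_force: [-0.3, 0.6, 0.1]
gripper_width: 0.272
```

```bash
python3 look.py w5; python3 - <<'E'
from h import *
im=vision.read_camera("side")[:,:,::-1]; cv2.imwrite("pics/s1.png",cv2.resize(im[150:450,200:500],(750,600)) if 0 else cv2.resize(im[180:380,220:480],(780,600)))
E
```

```text
10.5 [0.5015 0.103  0.0065] 0.272 [-0.3  0.6  0.1]
[[0.0, 1.0, 0.0], [-0.0, 0.0, -1.0], [-1.0, 0.0, 0.0]]
```

View pics/w5.png

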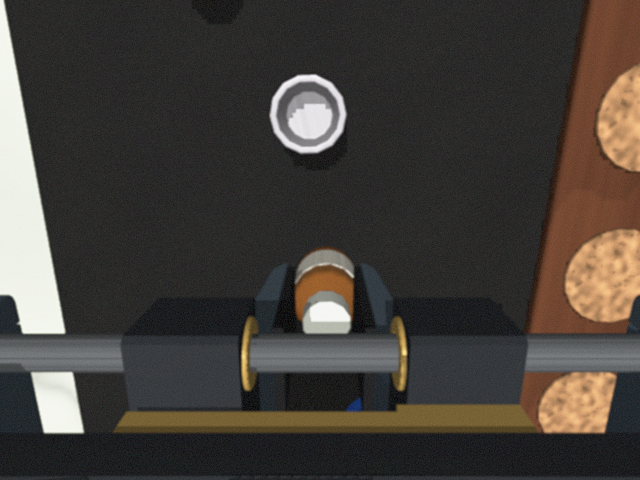

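View pics/s1.png

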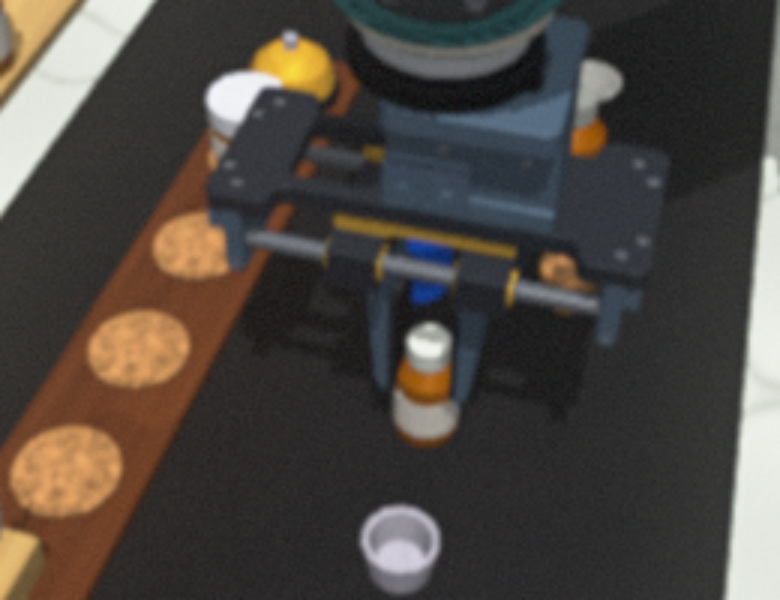

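```bash
python3 - <<'E'
from h import *
st=np.load("pics/w5.npz");K,T=cam("wrist",st);t=st["tcp_pos"]
print(back([[327,314],[327,320]],.06,K,T))
for z in(.0065,.0255,.06):
  for oy in(-.016,0,.016): print(z,oy,proj([t[0],t[1]+oy,z],K,T).round(0))
# body circle at z .039 nearest upper edge
for oy in(-.004,0,.004,.008,.012,.02):
    P=np.c_[t[0]+.0155*np.cos(a),t[1]+oy+.0155*np.sin(a),np.full(48,.0)];Q=P.copy();Q[:,2]=.039;P2=np.c_[t[0]+.01*np.cos(a),t[1]+oy+.01*np.sin(a),np.full(48,.06)]
    q=proj(np.vstack([P]),K,T);q1=proj(Q,K,T);q2=proj(P2,K,T)
    print(oy,"foot top",q[:,1].min().round(),"body39 top",q1[:,1].min().round(),"w",q1[:,0].min().round(),q1[:,0].max().round(),"cap",q2[:,1].min().round(),q2[:,1].max().round(),q2[:,0].min().round(),q2[:,0].max().round())
E
```

```text
[[0.50242916 0.10650011 0.06      ]
 [0.50243567 0.10387546 0.06      ]]
0.0065 -0.016 [[325. 303.]]
0.0065 0 [[325. 275.]]
0.0065 0.016 [[325. 245.]]
0.0255 -0.016 [[325. 319.]]
0.0255 0 [[325. 289.]]
0.0255 0.016 [[325. 257.]]
0.06 -0.016 [[325. 357.]]
0.06 0 [[325. 322.]]
0.06 0.016 [[325. 285.]]
-0.004 foot top 250.0 body39 top 276.0 w 290.0 359.0 cap 308.0 353.0 300.0 350.0
0 foot top 243.0 body39 top 268.0 w 290.0 359.0 cap 299.0 344.0 300.0 350.0
0.004 foot top 236.0 body39 top 259.0 w 290.0 359.0 cap 289.0 335.0 300.0 350.0
0.008 foot top 228.0 body39 top 250.0 w 290.0 360.0 cap 280.0 326.0 299.0 350.0
0.012 foot top 221.0 body39 top 241.0 w 290.0 360.0 cap 270.0 317.0 299.0 350.0
0.02 foot top 206.0 body39 top 223.0 w 289.0 360.0 cap 250.0 299.0 299.0 351.0
```

>>> servo_tool:
  deltas:
    - [[2.3, 0, 0, 0, 0, 0, 0], [2.2, 0, 0, 0, 0, 0, 0], [2.2, 0, 0, 0, 0, 0, 0]]

```text
time: 10.9
tcp_pos: [0.5018, 0.103, 0.0065]
orientation: [[0.0, 1.0, 0.0], [0.0, 0.0, -1.0], [-1.0, 0.0, -0.0]]
contact_force: [0.7, 0.2, 2.2]
gripper_width: 0.244
```

```bash
python3 look.py w6; python3 - <<'E'
import cv2
for n in("w5","w6"):
    im=cv2.imread(f"pics/{n}.png")[230:350,240:410];cv2.imwrite(f"pics/{n}c.png",cv2.resize(im,(680,480),interpolation=cv2.INTER_CUBIC))
E
```

```text
10.9 [0.5018 0.103  0.0065] 0.244 [0.7 0.2 2.2]
[[0.0, 1.0, 0.0], [0.0, 0.0, -1.0], [-1.0, 0.0, -0.0]]
```

View pics/w6c.png

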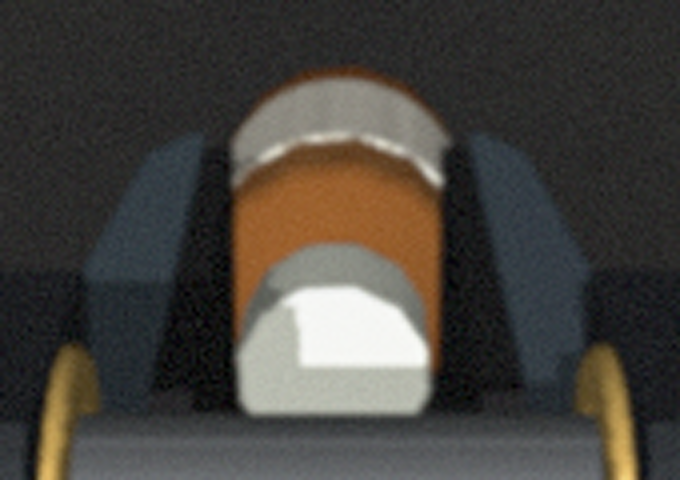

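View pics/w5c.png

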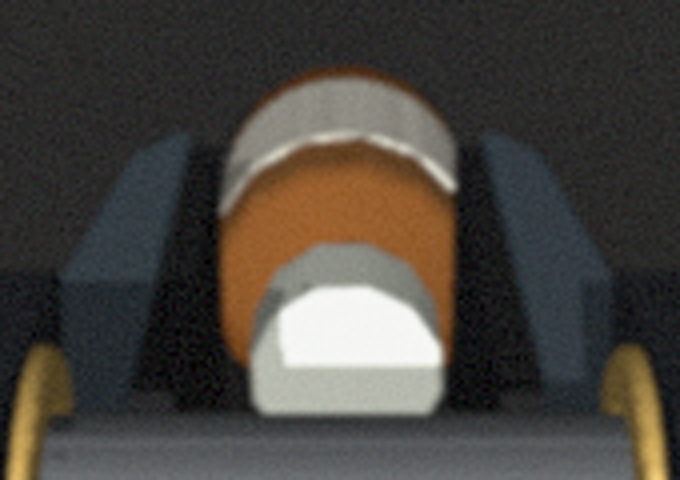

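>>> servo_tool:
  deltas:
    - [[2.7, 0, 0, 0, 0, 0, 0], [2.7, 0, 0, 0, 0, 0, 0], [2.7, -0.2, 0, 0, 0, 0, 0], [2.7, -0.5, 0, 0, 0, 0, 0], [2.7, -0.5, 0, 0, 0, 0, 0], [2.7, -0.3, 0, 0, 0, 0, 0], [2.7, 0, 0, 0, 0, 0, 0], [2.7, 0, 0, 0, 0, 0, 0]]

```text
time: 11.75
tcp_pos: [0.5016, 0.103, 0.0215]
orientation: [[0.0, 1.0, 0.0], [0.0, 0.0, -1.0], [-1.0, 0.0, -0.0]]
contact_force: [-0.1, -0.1, -0.1]
gripper_width: 0.299
```

```bash
python3 look.py w7; python3 - <<'E'
from h import *
im=cv2.imread(f"pics/w7.png")[230:350,240:410];A=cv2.resize(im,(425,300),interpolation=cv2.INTER_CUBIC)
im=vision.read_camera("side")[:,:,::-1]; B=cv2.resize(im[270:350,320:405],(319,300),interpolation=cv2.INTER_CUBIC)
cv2.imwrite("pics/w7c.png",np.hstack([A,B]))
E
```

```text
11.75 [0.5016 0.103  0.0215] 0.299 [-0.1 -0.1 -0.1]
[[0.0, 1.0, 0.0], [0.0, 0.0, -1.0], [-1.0, 0.0, -0.0]]
```

View pics/w7c.png

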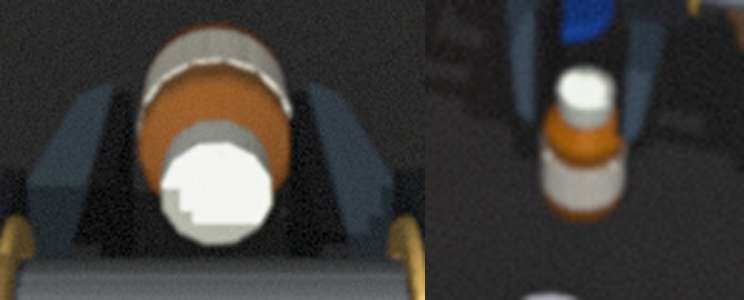

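```bash
python3 cap.py w7 327 300 .06 185; python3 - <<'E'
from h import *
im=vision.read_camera("side")[:,:,::-1]; cv2.imwrite("pics/s2.png",im)
K,T=cam("side");x,f,s=fit(soft(im),(345,290,35,48),"small",K,T,[.503,.103]);print(x,f,s)
im0=cv2.imread("pics/side0.png");x,f,s=fit(soft(im0),(345,290,35,48),"small",K,T,[.503,.103]);print(x,f,s)
print(proj([[.5015,.103+d,z] for z in(.0215,.05,.08) for d in (-.016,0,.016)],K,T).round(0).tolist())
E
```

```text
[305, 287, 43, 33, 1107] ell (327.1275329589844, 304.4671630859375) diam mm [15.05331623 18.79930118] world [0.5026 0.1037 0.06  ]
tool offset cm [-3.85  0.11 -0.07]
[0.50413275 0.09839089] 80.98043644752019 851.8
[0.50410382 0.09836497] 21.56616793540946 785.98
[[365.0, 305.0], [363.0, 313.0], [360.0, 322.0], [366.0, 292.0], [363.0, 300.0], [361.0, 308.0], [367.0, 277.0], [364.0, 285.0], [361.0, 293.0]]
```

```bash
python3 - <<'E'
from h import *
im=cv2.imread("pics/s2.png");cv2.imwrite("pics/s2c.png",cv2.resize(im[200:350,300:450],(750,750))[:600] if 0 else cv2.resize(im[230:350,290:440],(750,600),interpolation=cv2.INTER_CUBIC))
E
```

```text
(no output)
```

View pics/s2c.png

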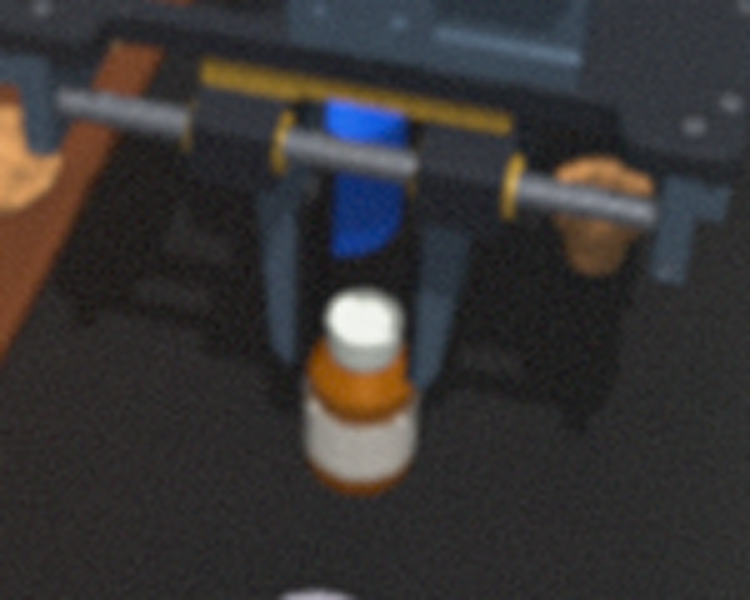

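>>> servo_tool:
  deltas:
    - [[4.0, 0, 0, 0, 0, 0, 0], [4.0, 0.5, 0, -0.05, 0, 0, 0], [4.0, 0.7, 0, 0, 0, 0, 0], [4.0, 0, 0, 0, 0, 0, 0], [2.6, 0, 0, 0, 0, 0, 0], [2.4, 0, 0, 0, 0, 0, 0], [2.2, 0, 0, 0, 0, 0, 0], [2.0, 0, 0, 0, 0, 0, 0], [1.9, 0, 0, 0, 0, 0, 0], [1.9, 0, 0, 0, 0, 0, 0]]
  grip_force: 20

```text
time: 12.9
tcp_pos: [0.5017, 0.1035, 0.0096]
orientation: [[0.0, 1.0, 0.0], [0.0, 0.0, -1.0], [-1.0, 0.0, -0.0]]
contact_force: [0.5, 0.3, 0.3]
gripper_width: 0.212
```

```bash
python3 look.py w8; python3 - <<'E'
from h import *
im=cv2.imread(f"pics/w8.png")[230:350,240:410];A=cv2.resize(im,(425,300),interpolation=cv2.INTER_CUBIC)
im=vision.read_camera("side")[:,:,::-1]; B=cv2.resize(im[270:350,320:405],(319,300),interpolation=cv2.INTER_CUBIC)
cv2.imwrite("pics/w8c.png",np.hstack([A,B]))
E
```

```text
12.9 [0.5017 0.1035 0.0096] 0.212 [0.5 0.3 0.3]
[[0.0, 1.0, 0.0], [0.0, 0.0, -1.0], [-1.0, 0.0, -0.0]]
```

View pics/w8c.png

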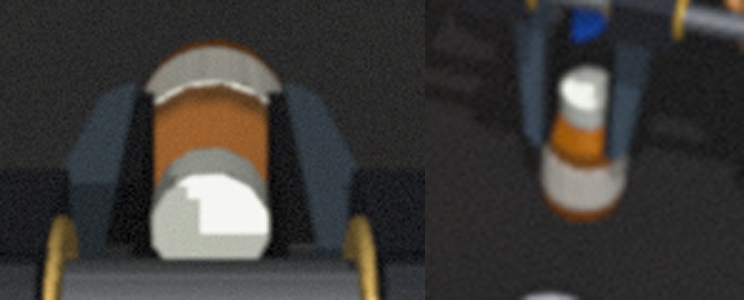

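>>> servo_tool:
  deltas:
    - [[1.6, 0, 0, 0, 0, 0, 0], [1.4, 0, 0, 0, 0, 0, 0], [1.2, 0, 0, 0, 0, 0, 0], [1.0, 0, 0, 0, 0, 0, 0], [1.0, 0, 0, 0, 0, 0, 0]]
  grip_force: 5

```text
time: 13.5
tcp_pos: [0.5017, 0.1035, 0.0095]
orientation: [[0.0, 1.0, 0.0], [0.0, 0.0, -1.0], [-1.0, 0.0, -0.0]]
contact_force: [0.9, -0.1, 2.5]
gripper_width: 0.215
```

```bash
python3 look.py w9; python3 - <<'E'
from h import *
im=cv2.imread(f"pics/w9.png")[230:350,240:410];A=cv2.resize(im,(425,300),interpolation=cv2.INTER_CUBIC)
im=vision.read_camera("side")[:,:,::-1]; B=cv2.resize(im[270:350,320:405],(319,300),interpolation=cv2.INTER_CUBIC)
cv2.imwrite("pics/w9c.png",np.hstack([A,B]));
im=vision.read_camera("scene")[:,:,::-1]; cv2.imwrite("pics/sc9.png",im)
E
```

```text
13.5 [0.5017 0.1035 0.0095] 0.215 [ 0.9 -0.1  2.5]
[[0.0, 1.0, 0.0], [0.0, 0.0, -1.0], [-1.0, 0.0, -0.0]]
```

View pics/w9c.png

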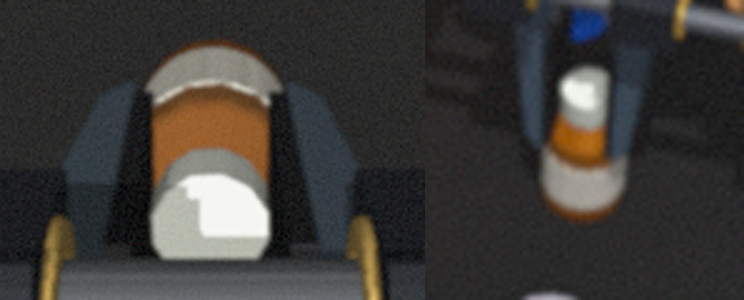

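View pics/sc9.png

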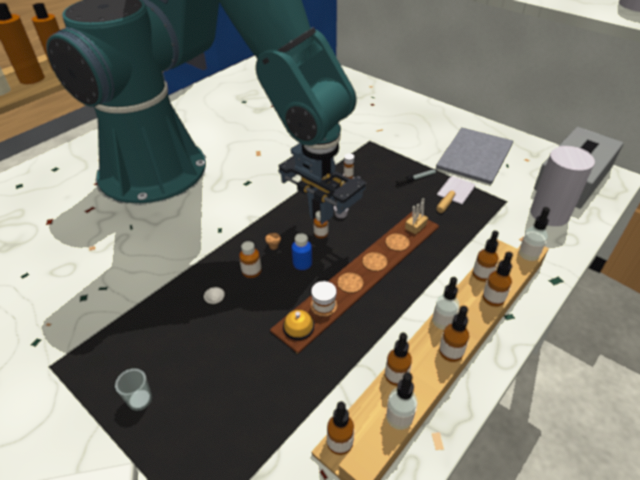

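>>> servo_tool:
  deltas:
    - [[1.0, 0, 0, 0, 0, 0, 0], [1.0, 0, 0, 0, 0, 0, 0], [1.0, -0.2, 0, 0, 0, 0, 0], [1.0, -0.5, 0, 0, 0, 0, 0], [1.0, -0.5, 0, 0, 0, 0, 0], [1.0, -0.3, 0, 0, 0, 0, 0], [1.0, 0, 0, 0, 0, 0, 0], [1.0, 0, 0, 0, 0, 0, 0]]
  grip_force: 15

```text
time: 14.45
tcp_pos: [0.5015, 0.1035, 0.0245]
orientation: [[0.0, 1.0, -0.0], [0.0, -0.0, -1.0], [-1.0, 0.0, -0.0]]
contact_force: [-0.5, -0.3, -0.0]
gripper_width: 0.209
```

```bash
python3 look.py w10; python3 - <<'E'
from h import *
im=cv2.imread(f"pics/w10.png")[230:350,240:410];A=cv2.resize(im,(425,300),interpolation=cv2.INTER_CUBIC)
im=vision.read_camera("side")[:,:,::-1]; B=cv2.resize(im[270:350,320:405],(319,300),interpolation=cv2.INTER_CUBIC)
cv2.imwrite("pics/w10c.png",np.hstack([A,B]));
E
```

```text
14.45 [0.5015 0.1035 0.0245] 0.209 [-0.5 -0.3 -0. ]
[[0.0, 1.0, -0.0], [0.0, -0.0, -1.0], [-1.0, 0.0, -0.0]]
```

View pics/w10c.png

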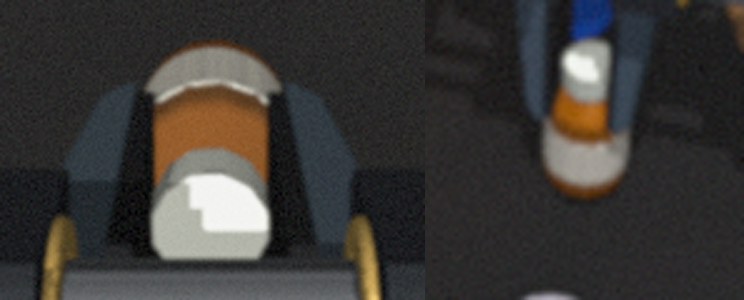

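```bash
python3 - <<'E'
from h import *
st=np.load("pics/w10.npz");im=cv2.imread("pics/w10.png");K,T=cam("wrist",st);t=st["tcp_pos"]
for oy in(-.004,-.002,0,.002,.004):
    f=lambda rr,h:proj(np.c_[t[0]+rr*np.cos(a),t[1]+oy+rr*np.sin(a),np.full(48,t[2]-.0095+h)],K,T)[:,1].min().round(1)
    print(oy,"captop",f(.01,.06),"capbot",f(.01,.046),"labeltop?",f(.0155,.033),"foot",f(.0155,0))
print(im[240:310,325].astype(int).tolist())
E
```

```text
-0.004 captop 304.9 capbot 291.4 labeltop? 269.3 foot 248.4
-0.002 captop 300.4 capbot 287.1 labeltop? 265.2 foot 244.8
0 captop 295.8 capbot 282.8 labeltop? 261.1 foot 241.3
0.002 captop 291.1 capbot 278.5 labeltop? 257.0 foot 237.7
0.004 captop 286.5 capbot 274.1 labeltop? 252.8 foot 234.1
[[29, 32, 35], [44, 47, 46], [40, 42, 42], [36, 39, 38], [39, 40, 38], [45, 45, 56], [25, 46, 69], [32, 51, 85], [64, 77, 97], [110, 120, 123], [130, 137, 141], [129, 137, 138], [130, 138, 141], [129, 139, 142], [129, 140, 139], [133, 143, 146], [131, 138, 142], [128, 135, 141], [130, 140, 142], [129, 137, 141], [132, 139, 144], [146, 156, 157], [158, 170, 173], [134, 149, 159], [84, 104, 126], [45, 74, 102], [35, 64, 97], [40, 73, 103], [35, 66, 101], [39, 74, 115], [41, 79, 122], [36, 80, 130], [44, 89, 141], [37, 88, 143], [40, 88, 145], [47, 93, 149], [47, 96, 151], [50, 98, 153], [47, 94, 151], [41, 91, 148], [43, 93, 151], [48, 98, 153], [50, 98, 155], [44, 92, 149], [46, 93, 152], [48, 97, 153], [40, 92, 151], [47, 96, 154], [61, 93, 140], [95, 114, 134], [121, 132, 133], [124, 134, 130], [131, 141, 138], [131, 140, 137], [130, 138, 136], [127, 137, 131], [127, 133, 134], [124, 131, 128], [120, 129, 123], [168, 173, 170], [224, 225, 225], [241, 242, 241], [243, 246, 244], [242, 244, 243], [241, 243, 242], [242, 244, 244], [241, 245, 244], [239, 241, 241], [241, 243, 242], [240, 243, 242]]
```

>>> servo_tool:
  deltas:
    - [[1.0, -0.7, 0, 0, 0, 0, 0], [1.0, -1.5, 0.5, 0.2, 0, 0, 0], [1.0, -2.0, 1.0, 0.5, 0, 0, 0], [1.0, -1.5, 2.0, 1.0, 0, 0, 0], [1.0, -0.8, 2.5, 1.4, 0, 0, 0], [1.0, 0, 2.7, 1.5, 0, 0, 0], [1.0, 0, 2.5, 1.4, 0, 0, 0], [1.0, 0, 2.0, 1.0, 0, 0, 0], [1.0, 0, 1.1, 0.6, 0, 0, 0], [1.0, 0, 0.5, 0.25, 0, 0, 0]]

```text
time: 15.55
tcp_pos: [0.65, 0.0246, 0.0895]
orientation: [[-0.0, 1.0, -0.001], [-0.0, -0.001, -1.0], [-1.0, -0.0, 0.0]]
contact_force: [-0.4, -0.4, -0.8]
gripper_width: 0.21
```

>>> servo_tool:
  deltas:
    - [[1.0, 0, 0, 0, 0, 0, 0], [1.0, 0, 0, 0, 0, 0, 0], [1.0, 0.5, 0, 0, 0, 0, 0], [1.0, 1.5, 0, 0, 0, 0, 0], [1.0, 1.5, 0, 0, 0, 0, 0], [1.0, 1, 0, 0, 0, 0, 0], [1.0, 0.5, 0, 0, 0, 0, 0], [1.0, 0.2, 0, 0, 0, 0, 0], [1.0, 0, 0, 0, 0, 0, 0], [1.0, 0, 0, 0, 0, 0, 0]]

```text
time: 16.55
tcp_pos: [0.6499, 0.025, 0.0378]
orientation: [[0.001, 1.0, -0.0], [-0.0, -0.0, -1.0], [-1.0, 0.001, 0.0]]
contact_force: [0.9, 0.2, -0.5]
gripper_width: 0.212
```

```bash
python3 look.py w11;python3 marks.py w11
```

```text
16.55 [0.6499 0.025  0.0378] 0.212 [ 0.9  0.2 -0.5]
[[0.001, 1.0, -0.0], [-0.0, -0.0, -1.0], [-1.0, 0.001, 0.0]]
[281, 71, 96, 98, 7193] [328.7 119.2] [0.6519 0.1034 0.011 ]
[599, 129, 41, 204, 3511] [623.8 262. ] [0.8252 0.023  0.011 ]
[280, 219, 87, 48, 2383] [323.  241.5] [0.6489 0.0354 0.011 ]
[580, 372, 37, 61, 1236] [597.3 396.4] [ 0.8259 -0.0685  0.011 ]
```

View pics/w11.png

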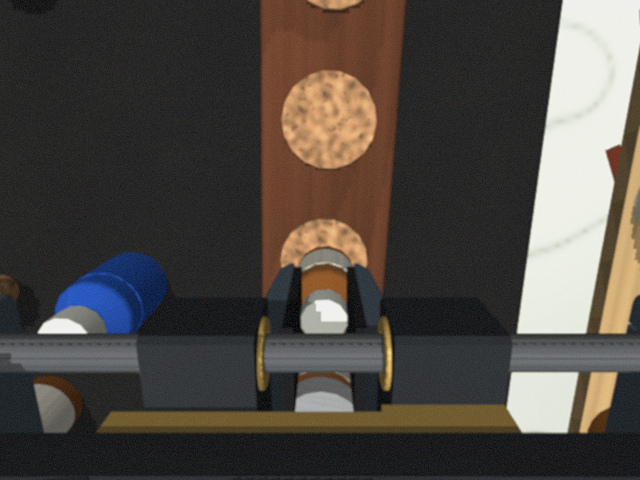

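>>> servo_tool:
  deltas:
    - [[1.0, 0.4, 0, 0, 0, 0, 0], [1.0, 0.6, 0, 0, 0, 0, 0], [1.0, 0.4, 0, 0, 0, 0, 0], [1.0, 0.2, 0, 0, 0, 0, 0], [1.0, 0.1, 0, 0, 0, 0, 0], [1.0, 0.05, 0, 0, 0, 0, 0], [1.0, 0, 0, 0, 0, 0, 0], [1.0, 0, 0, 0, 0, 0, 0]]

```text
time: 17.4
tcp_pos: [0.6498, 0.025, 0.0204]
orientation: [[0.0, 1.0, 0.0], [-0.0, 0.0, -1.0], [-1.0, 0.0, 0.0]]
contact_force: [-1.4, 0.3, 5.4]
gripper_width: 0.211
```

>>> servo_tool:
  deltas:
    - [[2.2, 0, 0, 0, 0, 0, 0], [3.0, 0, 0, 0, 0, 0, 0], [5.0, 0, 0, 0, 0, 0, 0], [7.0, 0, 0, 0, 0, 0, 0], [8.0, -1.0, 0, 0, 0, 0, 0], [8.0, -3, 0, 0, 0, 0, 0], [8.0, -4, 0, 0, 0, 0, 0], [8.0, -4, 0, 0, 0, 0, 0], [8.0, -3.5, 0, 0, 0, 0, 0], [8.0, -1.5, 0, 0, 0, 0, 0]]

```text
time: 18.4
tcp_pos: [0.6511, 0.025, 0.1944]
orientation: [[0.005, 1.0, 0.0], [0.0, 0.0, -1.0], [-1.0, 0.005, -0.0]]
contact_force: [0.4, 0.3, -0.3]
gripper_width: 0.876
```

>>> servo_tool:
  deltas:
    - [[9.0, 0, -1.0, 0.5, 0, 0, 0], [9.0, 0, -2.5, 1.5, 0, 0, 0], [9.0, 0, -3.5, 2, 0, 0, 0], [9.0, 0, -3.5, 2, 0, 0, 0], [9.0, 0, -3.5, 2, 0, 0, 0], [9.0, 0, -2.5, 1.5, 0, 0, 0], [9.0, 0, -1.5, 0.7, 0, 0, 0], [9.0, 0, -0.5, 0.3, 0, 0, 0], [9.0, 0, 0, 0, 0, 0, 0], [9.0, 0, 0, 0, 0, 0, 0]]

```text
time: 19.4
tcp_pos: [0.4653, -0.0798, 0.1898]
orientation: [[0.0, 1.0, 0.0], [0.0, 0.0, -1.0], [-1.0, 0.0, -0.0]]
contact_force: [-0.3, -0.8, -1.1]
gripper_width: 0.988
```

>>> servo_tool:
  deltas:
    - [[9.0, 0, 0, 0, 0, 0, 0], [9.0, 0, 0, 0, 0, 0, 0]]

```text
time: 19.6
tcp_pos: [0.4651, -0.0797, 0.1898]
orientation: [[-0.0, 1.0, 0.001], [0.0, 0.001, -1.0], [-1.0, -0.0, -0.0]]
contact_force: [-0.2, -0.7, 0.2]
gripper_width: 0.983
```

```bash
python3 look.py w12
```

```text
19.6 [ 0.4651 -0.0797  0.1898] 0.983 [-0.2 -0.7  0.2]
[[-0.0, 1.0, 0.001], [0.0, 0.001, -1.0], [-1.0, -0.0, -0.0]]
```

View pics/w12.png

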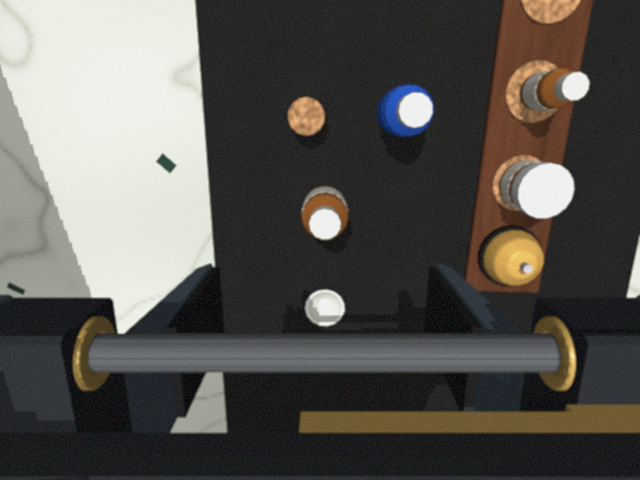

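Both placed items stand. Large bottle cap at (324,223).

```bash
python3 cap.py w12 324 223 .076 190; python3 cap.py w12 574 86 .071 190;python3 cap.py w12 543 190 .055 200
```

```text
[310, 209, 30, 30, 709] ell (324.5136413574219, 223.5935516357422) diam mm [23.20402863 23.707005  ] world [ 0.4649 -0.0797  0.076 ]
tool offset cm [ 1.138e+01 -1.000e-02  0.000e+00]
[562, 72, 27, 28, 560] ell (575.030517578125, 85.6642837524414) diam mm [17.87243536 20.94276011] world [0.6477 0.0229 0.071 ]
tool offset cm [ 11.88  18.27 -10.24]
[518, 164, 56, 54, 2315] ell (545.539306640625, 190.38121032714844) diam mm [41.3890235  47.52907731] world [ 0.6457 -0.0566  0.055 ]
tool offset cm [13.48 18.07 -2.3 ]
```

>>> servo_tool:
  deltas:
    - [[9.0, 1.0, 0, 0, 0, 0, 0], [9.0, 2.5, 0, 0, 0, 0, 0], [9.0, 3, 0, 0, 0, 0, 0], [9.0, 3, 0, 0, 0, 0, 0], [9.0, 3, 0, 0, 0, 0, 0], [8.0, 2.0, 0, 0, 0, 0, 0], [7.0, 1.2, 0, 0, 0, 0, 0], [6.0, 0.6, 0, 0, 0, 0, 0], [5.0, 0, 0, 0, 0, 0, 0], [5.0, 0, 0, 0, 0, 0, 0]]
  grip_force: 10

```text
time: 20.65
tcp_pos: [0.4651, -0.0801, 0.0276]
orientation: [[0.001, 1.0, 0.0], [-0.0, 0.0, -1.0], [-1.0, 0.001, 0.0]]
contact_force: [-0.3, -0.3, 1.1]
gripper_width: 0.583
```

>>> servo_tool:
  deltas:
    - [[4.2, 0, 0, 0, 0, 0, 0], [3.8, 0, 0, 0, 0, 0, 0], [3.5, 0, 0, 0, 0, 0, 0], [3.5, 0, 0, 0, 0, 0, 0], [3.5, 0, 0, 0, 0, 0, 0]]

```text
time: 21.15
tcp_pos: [0.4646, -0.08, 0.0271]
orientation: [[0.0, 1.0, -0.0], [-0.0, -0.0, -1.0], [-1.0, 0.0, 0.0]]
contact_force: [-0.7, 0.3, -0.5]
gripper_width: 0.382
```

>>> servo_tool:
  deltas:
    - [[3.0, 0, 0, 0, 0, 0, 0], [2.6, 0, 0, 0, 0, 0, 0], [2.0, 0, 0, 0, 0, 0, 0], [2.0, 0, 0, 0, 0, 0, 0], [1.5, 0, 0, 0, 0, 0, 0], [1.5, 0, 0, 0, 0, 0, 0]]

```text
time: 21.75
tcp_pos: [0.4645, -0.08, 0.0269]
orientation: [[0.0, 1.0, 0.0], [-0.0, 0.0, -1.0], [-1.0, 0.0, 0.0]]
contact_force: [0.8, -0.2, 0.5]
gripper_width: 0.267
```

```bash
python3 look.py w13; python3 - <<'E'
from h import *
im=cv2.imread(f"pics/w13.png")[230:350,240:410];A=cv2.resize(im,(425,300),interpolation=cv2.INTER_CUBIC)
im=vision.read_camera("side")[:,:,::-1]; B=cv2.resize(im[190:270,365:450],(319,300),interpolation=cv2.INTER_CUBIC)
cv2.imwrite("pics/w13c.png",np.hstack([A,B]));
E
```

```text
21.75 [ 0.4645 -0.08    0.0269] 0.267 [ 0.8 -0.2  0.5]
[[0.0, 1.0, 0.0], [-0.0, 0.0, -1.0], [-1.0, 0.0, 0.0]]
```

View pics/w13c.png

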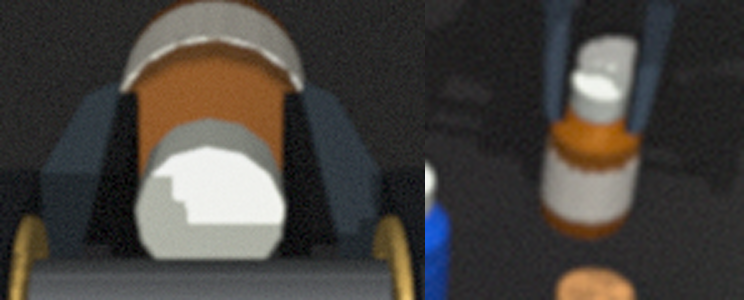

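>>> servo_tool:
  deltas:
    - [[1.5, 0, 0, 0, 0, 0, 0], [1.5, 0, 0, 0, 0, 0, 0], [1.5, -0.2, 0, 0, 0, 0, 0], [1.5, -0.7, 0, 0, 0, 0, 0], [1.5, -1.5, 0, 0, 0, 0, 0], [1.5, -2.5, 0, 0, 0, 0, 0], [1.5, -2.5, 0, 0, 0, 0, 0], [1.5, -1.6, 0, 0, 0, 0, 0], [1.5, -0.7, 0, 0, 0, 0, 0], [1.5, -0.3, 0, 0, 0, 0, 0]]
  grip_force: 20

```text
time: 22.85
tcp_pos: [0.4647, -0.0801, 0.1276]
orientation: [[0.001, 1.0, 0.0], [-0.0, 0.0, -1.0], [-1.0, 0.001, 0.0]]
contact_force: [-0.6, -1.0, -1.0]
gripper_width: 0.258
```

```bash
python3 look.py w14
```

```text
22.85 [ 0.4647 -0.0801  0.1276] 0.258 [-0.6 -1.  -1. ]
[[0.001, 1.0, 0.0], [-0.0, 0.0, -1.0], [-1.0, 0.001, 0.0]]
```

View pics/w14.png

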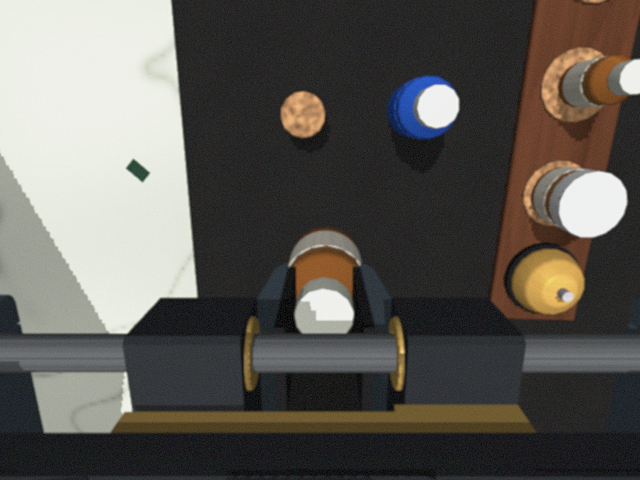

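>>> servo_tool:
  deltas:
    - [[1.5, 0, 0.8, -0.8, 0, 0, 0], [1.5, 0, 1.8, -1.7, 0, 0, 0], [1.5, 0, 2.4, -2.3, 0, 0, 0], [1.5, 0, 2.5, -2.45, 0, 0, 0], [1.5, 0, 2.5, -2.5, 0, 0, 0], [1.5, 0, 2.5, -2.5, 0, 0, 0], [1.5, 0, 2.4, -2.35, 0, 0, 0], [1.5, 0, 2.0, -1.9, 0, 0, 0], [1.5, 0, 1.3, -1.25, 0, 0, 0], [1.5, 0, 0.6, -0.6, 0, 0, 0]]

```text
time: 23.9
tcp_pos: [0.6531, 0.1052, 0.1254]
orientation: [[-0.001, 1.0, 0.001], [-0.0, 0.001, -1.0], [-1.0, -0.001, 0.0]]
contact_force: [-0.5, -0.6, -0.9]
gripper_width: 0.266
```

>>> servo_tool:
  deltas:
    - [[1.5, 0, 0, 0, 0, 0, 0], [1.5, 0, 0, 0, 0, 0, 0], [1.5, 0.5, 0, 0, 0, 0, 0], [1.5, 1.5, 0, 0, 0, 0, 0], [1.5, 2, 0, 0, 0, 0, 0], [1.5, 1.5, 0, 0, 0, 0, 0], [1.5, 1.0, 0, 0, 0, 0, 0], [1.5, 0.5, 0, 0, 0, 0, 0], [1.5, 0, 0, 0, 0, 0, 0], [1.5, 0, 0, 0, 0, 0, 0]]

```text
time: 24.9
tcp_pos: [0.6529, 0.1035, 0.0574]
orientation: [[0.001, 1.0, -0.0], [0.0, -0.0, -1.0], [-1.0, 0.001, -0.0]]
contact_force: [0.2, -0.3, -0.4]
gripper_width: 0.266
```

```bash
python3 look.py w15;python3 marks.py w15
```

```text
24.9 [0.6529 0.1035 0.0574] 0.266 [ 0.2 -0.3 -0.4]
[[0.001, 1.0, -0.0], [0.0, -0.0, -1.0], [-1.0, 0.001, -0.0]]
[573, 0, 67, 333, 9330] [616.5 196. ] [0.8303 0.1372 0.011 ]
[284, 72, 88, 91, 6144] [327.8 117.1] [0.6547 0.1832 0.011 ]
[283, 210, 81, 55, 1589] [320.4 229.6] [0.6503 0.116  0.011 ]
[556, 372, 57, 61, 2932] [584.4 402.8] [ 0.8355 -0.0095  0.011 ]
```

View pics/w15.png

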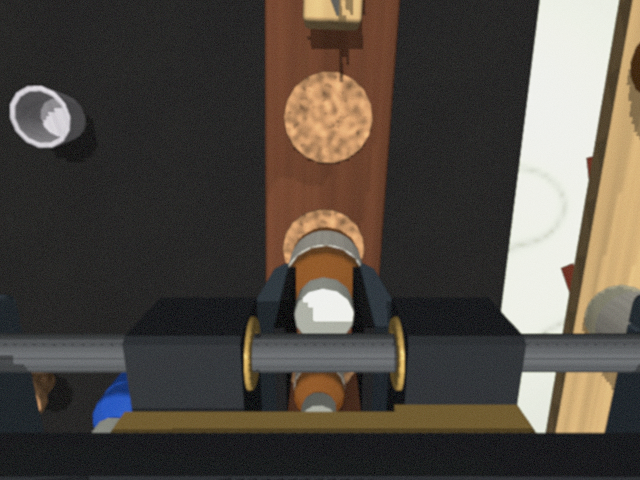

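>>> servo_tool:
  deltas:
    - [[1.5, 0.4, -0.08, 0, 0, 0, 0], [1.5, 0.6, 0, 0, 0, 0, 0], [1.5, 0.5, 0, 0, 0, 0, 0], [1.5, 0.25, 0, 0, 0, 0, 0], [1.5, 0.12, 0, 0, 0, 0, 0], [1.5, 0.08, 0, 0, 0, 0, 0], [1.5, 0.03, 0, 0, 0, 0, 0], [1.5, 0, 0, 0, 0, 0, 0], [1.5, 0, 0, 0, 0, 0, 0]]

```text
time: 25.85
tcp_pos: [0.652, 0.1035, 0.0377]
orientation: [[0.0, 1.0, 0.0], [0.0, 0.0, -1.0], [-1.0, 0.0, -0.0]]
contact_force: [-1.5, -0.2, 5.3]
gripper_width: 0.265
```

>>> servo_tool:
  deltas:
    - [[2.6, 0, 0, 0, 0, 0, 0], [3.5, 0, 0, 0, 0, 0, 0], [5.0, 0, 0, 0, 0, 0, 0], [7.0, 0, 0, 0, 0, 0, 0], [8.0, -1.0, 0, 0, 0, 0, 0], [8.0, -3, 0, 0, 0, 0, 0], [8.0, -4, 0, 0, 0, 0, 0], [8.0, -4, 0, 0, 0, 0, 0], [8.0, -3.5, 0, 0, 0, 0, 0], [8.0, -1.5, 0, 0, 0, 0, 0]]

```text
time: 26.85
tcp_pos: [0.6532, 0.1037, 0.2116]
orientation: [[0.005, 1.0, 0.0], [0.001, 0.0, -1.0], [-1.0, 0.005, -0.001]]
contact_force: [-0.3, 1.1, -0.1]
gripper_width: 0.88
```

>>> servo_tool:
  deltas:
    - [[9.0, 0, -1.0, -0.8, 0, 0, 0], [9.0, 0, -2.5, -2, 0, 0, 0], [9.0, 0, -3.6, -2.8, 0, 0, 0], [9.0, 0, -3.6, -2.8, 0, 0, 0], [9.0, 0, -3.6, -2.8, 0, 0, 0], [9.0, 0, -3.2, -2.5, 0, 0, 0], [9.0, 0, -2.2, -1.7, 0, 0, 0], [9.0, 0, -1.0, -0.75, 0, 0, 0], [9.0, 0, 0, 0, 0, 0, 0], [9.0, 0, 0, 0, 0, 0, 0]]

```text
time: 27.85
tcp_pos: [0.4449, 0.2646, 0.2066]
orientation: [[-0.0, 1.0, 0.0], [-0.0, 0.0, -1.0], [-1.0, -0.0, 0.0]]
contact_force: [-0.3, -0.2, 1.0]
gripper_width: 0.985
```

>>> servo_tool:
  deltas:
    - [[9.0, 0, 0, 0, 0, 0, 0], [9.0, 0, 0, 0, 0, 0, 0]]

```text
time: 28.05
tcp_pos: [0.4454, 0.2644, 0.2069]
orientation: [[-0.0, 1.0, -0.001], [-0.0, -0.001, -1.0], [-1.0, -0.0, 0.0]]
contact_force: [-0.5, -0.5, 0.3]
gripper_width: 0.983
```

```bash
python3 look.py w16
```

```text
28.05 [0.4454 0.2644 0.2069] 0.983 [-0.5 -0.5  0.3]
[[-0.0, 1.0, -0.001], [-0.0, -0.001, -1.0], [-1.0, -0.0, 0.0]]
```

View pics/w16.png

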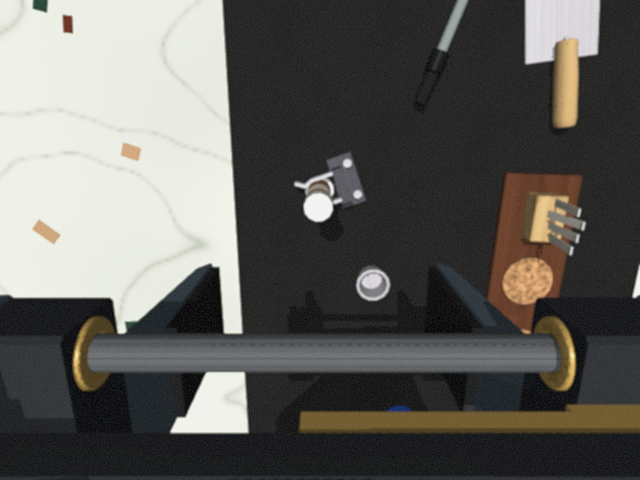

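```bash
python3 cap.py w16 319 208 .092 190; python3 - <<'E'
import cv2
im=cv2.imread("pics/w16.png")[140:230,280:380];cv2.imwrite("pics/w16c.png",cv2.resize(im,(660,594),interpolation=cv2.INTER_CUBIC))
E
```

```text
[304, 193, 28, 28, 618] ell (317.7118835449219, 206.741455078125) diam mm [21.51050741 21.86007141] world [0.44   0.2776 0.092 ]
tool offset cm [11.49 -0.54 -1.32]
```

View pics/w16c.png

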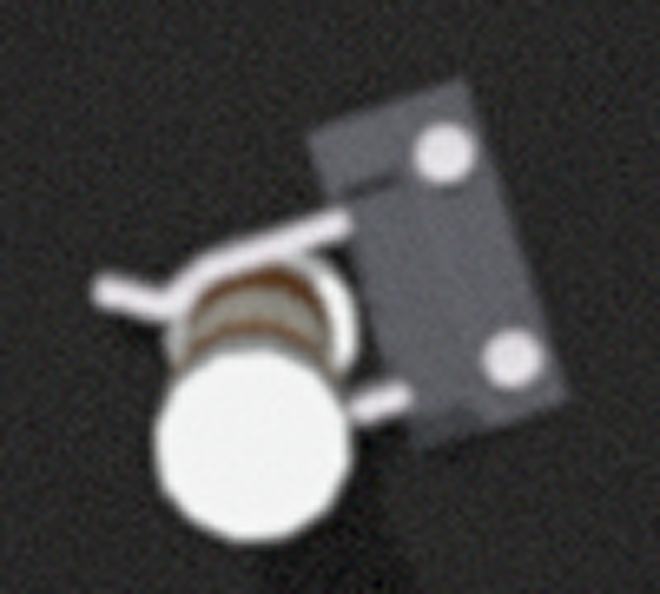

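>>> servo_tool:
  deltas:
    - [[9.0, 0.5, -0.25, -0.6, 0, 0, 0], [9.0, 1.5, -0.25, -0.7, 0, 0, 0], [9.0, 3, 0, 0, 0, 0, 0], [9.0, 3, 0, 0, 0, 0, 0], [9.0, 3, 0, 0, 0, 0, 0], [8.0, 3, 0, 0, 0, 0, 0], [6.5, 1.8, 0, 0, 0, 0, 0], [5.0, 0.9, 0, 0, 0, 0, 0], [4.0, 0.3, 0, 0, 0, 0, 0], [4.0, 0, 0, 0, 0, 0, 0]]
  grip_force: 10

```text
time: 29.1
tcp_pos: [0.4397, 0.2782, 0.0371]
orientation: [[-0.0, 1.0, 0.0], [-0.0, 0.0, -1.0], [-1.0, -0.0, 0.0]]
contact_force: [0.7, -0.3, 0.7]
gripper_width: 0.581
```

>>> servo_tool:
  deltas:
    - [[3.0, 0, 0, 0, 0, 0, 0], [2.5, 0, 0, 0, 0, 0, 0], [2.2, 0, 0, 0, 0, 0, 0], [1.8, 0, 0, 0, 0, 0, 0], [1.8, 0, 0, 0, 0, 0, 0]]

```text
time: 29.6
tcp_pos: [0.4401, 0.2782, 0.0375]
orientation: [[0.001, 1.0, -0.0], [0.0, -0.0, -1.0], [-1.0, 0.001, -0.0]]
contact_force: [-0.5, -0.1, 4.0]
gripper_width: 0.247
```

>>> servo_tool:
  deltas:
    - [[1.5, 0, 0, 0, 0, 0, 0], [1.5, 0, 0, 0, 0, 0, 0], [1.5, 0, 0, 0, 0, 0, 0], [1.5, 0, -0.19, 0.065, 0, 0, 0], [1.5, 0, -0.19, 0.065, 0, 0, 0], [1.5, 0, -0.19, 0.065, 0, 0, 0], [1.5, 0, -0.19, 0.065, 0, 0, 0], [1.5, 0, -0.19, 0.065, 0, 0, 0]]
  grip_force: 35

```text
time: 30.4
tcp_pos: [0.4323, 0.2756, 0.0379]
orientation: [[0.004, 1.0, 0.0], [0.002, 0.0, -1.0], [-1.0, 0.004, -0.002]]
contact_force: [11.1, 1.5, 2.1]
gripper_width: 0.239
```

```bash
python3 look.py w17; python3 - <<'E'
from h import *
im=cv2.imread(f"pics/w17.png")[200:350,220:432];A=cv2.resize(im,(424,300),interpolation=cv2.INTER_CUBIC)
im=vision.read_camera("side")[:,:,::-1]; B=cv2.resize(im[370:480,320:440],(327,300),interpolation=cv2.INTER_CUBIC)
cv2.imwrite("pics/w17c.png",np.hstack([A,B]));
E
```

```text
30.4 [0.4323 0.2756 0.0379] 0.239 [11.1  1.5  2.1]
[[0.004, 1.0, 0.0], [0.002, 0.0, -1.0], [-1.0, 0.004, -0.002]]
```

View pics/w17c.png

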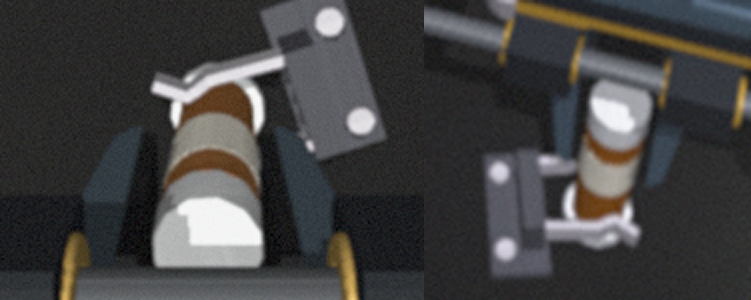

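>>> servo_tool:
  deltas:
    - [[1.5, 0, -0.19, 0.065, 0, 0, 0], [1.5, 0, -0.19, 0.065, 0, 0, 0], [1.5, 0, -0.19, 0.065, 0, 0, 0], [1.5, 0, -0.28, 0.095, 0, 0, 0], [1.5, 0, -0.38, 0.13, 0, 0, 0], [1.5, 0, -0.48, 0.16, 0, 0, 0], [1.5, 0, -0.57, 0.19, 0, 0, 0], [1.5, 0, -0.57, 0.19, 0, 0, 0], [1.5, 0, -0.48, 0.16, 0, 0, 0], [1.5, 0, -0.38, 0.13, 0, 0, 0]]

```text
time: 31.5
tcp_pos: [0.3959, 0.2636, 0.0382]
orientation: [[0.006, 1.0, 0.0], [0.003, 0.0, -1.0], [-1.0, 0.006, -0.003]]
contact_force: [15.4, 4.7, -10.7]
gripper_width: 0.261
```

```bash
python3 look.py w18; python3 - <<'E'
from h import *
im=cv2.imread(f"pics/w18.png")[200:350,220:432];A=cv2.resize(im,(424,300),interpolation=cv2.INTER_CUBIC)
im=vision.read_camera("side")[:,:,::-1]; B=cv2.resize(im[370:480,320:440],(327,300),interpolation=cv2.INTER_CUBIC)
cv2.imwrite("pics/w18c.png",np.hstack([A,B]));
E
```

```text
31.5 [0.3959 0.2636 0.0382] 0.261 [ 15.4   4.7 -10.7]
[[0.006, 1.0, 0.0], [0.003, 0.0, -1.0], [-1.0, 0.006, -0.003]]
```

View pics/w18c.png

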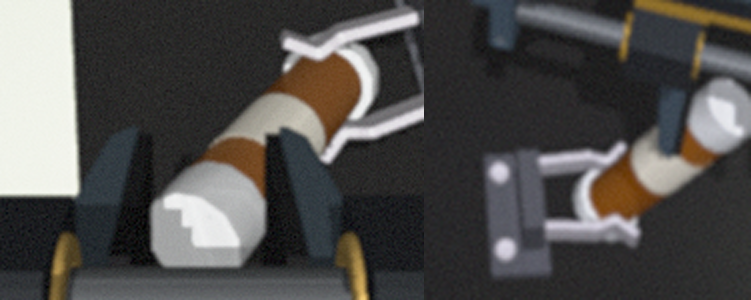

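```bash
python3 - <<'E'
from h import *
im=cv2.imread("pics/s2.png");K,T=cam("side")
big=cv2.resize(im[210:340,270:450],None,fx=4.4,fy=4.4,interpolation=cv2.INTER_CUBIC)
def d(p,c,t=""):
    q=(proj(p,K,T)[0]-[270,210]+.5)*4.4;cv2.circle(big,tuple(q.astype(int)),3,c,-1);cv2.putText(big,t,tuple((q+[4,0]).astype(int)),0,.4,c,1)
for h in(0,.02,.038,.057,.079,.1):
    for dx in(-.02,.02): d([.5016+dx,.103,.0215+h],(0,255,0),str(h) if dx<0 else "")
cv2.imwrite("pics/dbg.png",big)
im=vision.read_camera("side")[:,:,::-1];cv2.imwrite("pics/s3.png",im)
E
```

```text
(no output)
```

View pics/dbg.png

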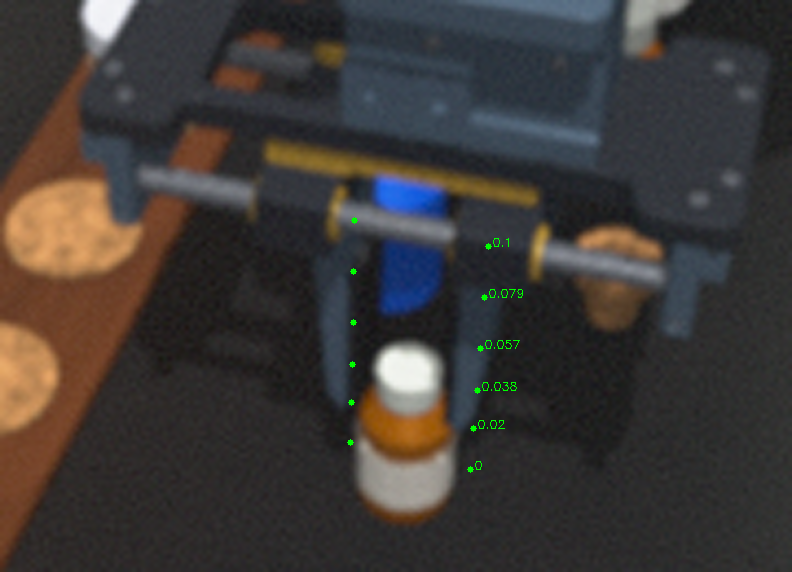

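View pics/s3.png

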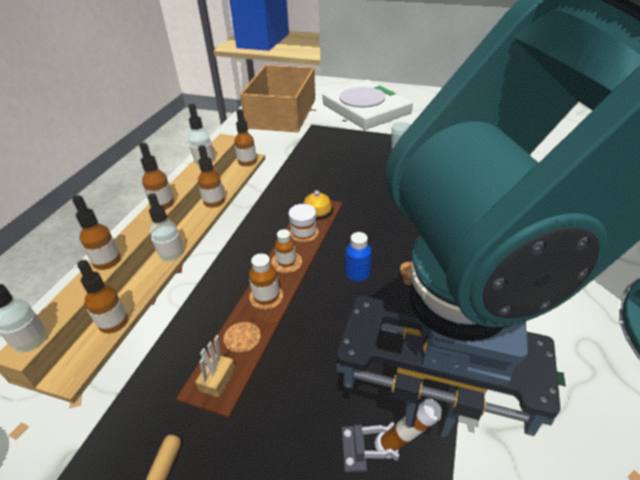

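>>> servo_tool:
  deltas:
    - [[1.5, 0, 0, 0, 0, 0, 0], [1.5, 0, 0.4, -0.135, 0, 0, 0], [1.5, 0, 0.5, -0.17, 0, 0, 0], [1.5, 0, 0.5, -0.17, 0, 0, 0], [1.5, 0, 0.5, -0.17, 0, 0, 0], [1.5, 0, 0.5, -0.17, 0, 0, 0], [1.5, 0, 0.5, -0.17, 0, 0, 0], [1.5, 0, 0.5, -0.17, 0, 0, 0], [1.5, 0, 0, 0, 0, 0, 0], [1.5, 0, 0, 0, 0, 0, 0]]
  grip_force: 15

```text
time: 32.65
tcp_pos: [0.4278, 0.2741, 0.0376]
orientation: [[0.001, 1.0, -0.0], [0.0, -0.0, -1.0], [-1.0, 0.001, -0.0]]
contact_force: [3.1, -0.7, 10.5]
gripper_width: 0.25
```

```bash
cat > two.py <<'E'
import sys
from h import *
n=sys.argv[1]
im=cv2.imread(f"pics/{n}.png")[200:350,220:432];A=cv2.resize(im,(424,300),interpolation=cv2.INTER_CUBIC)
im=vision.read_camera("side")[:,:,::-1]; B=cv2.resize(im[370:480,320:440],(327,300),interpolation=cv2.INTER_CUBIC)
cv2.imwrite(f"pics/{n}c.png",np.hstack([A,B]))
E
python3 look.py w19; python3 two.py w19
```

```text
32.65 [0.4278 0.2741 0.0376] 0.25 [ 3.1 -0.7 10.5]
[[0.001, 1.0, -0.0], [0.0, -0.0, -1.0], [-1.0, 0.001, -0.0]]
```

View pics/w19c.png

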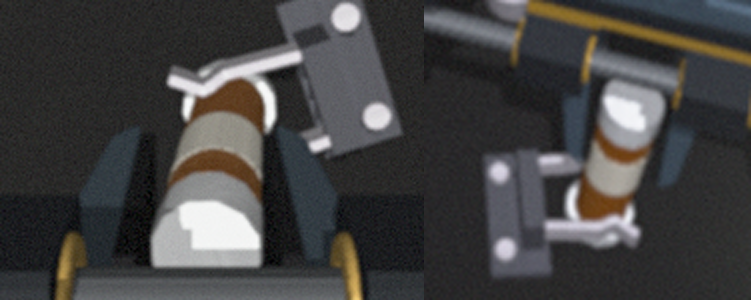

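>>> servo_tool:
  deltas:
    - [[1.5, 0, 0.3, -0.1, 0, 0, 0], [1.5, 0, 0.3, -0.1, 0, 0, 0], [1.5, 0, 0.3, -0.1, 0, 0, 0], [1.5, 0, 0.25, -0.085, 0, 0, 0], [1.5, 0, 0.1, -0.035, 0, 0, 0], [1.5, 0, 0, 0, 0, 0, 0], [1.5, 0, 0, 0, 0, 0, 0]]

```text
time: 33.45
tcp_pos: [0.4388, 0.2777, 0.0368]
orientation: [[-0.002, 1.0, -0.0], [-0.001, -0.0, -1.0], [-1.0, -0.002, 0.001]]
contact_force: [-3.9, -0.7, 5.2]
gripper_width: 0.249
```

```bash
python3 look.py w20; python3 two.py w20
```

```text
33.45 [0.4388 0.2777 0.0368] 0.249 [-3.9 -0.7  5.2]
[[-0.002, 1.0, -0.0], [-0.001, -0.0, -1.0], [-1.0, -0.002, 0.001]]
```

View pics/w20c.png

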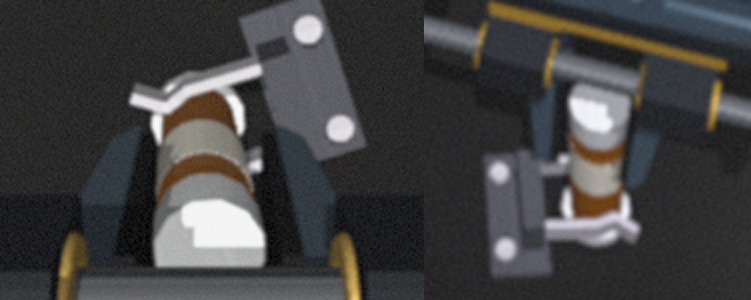

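>>> servo_tool:
  deltas:
    - [[2.6, 0, 0, 0, 0, 0, 0], [3.0, 0, 0, 0, 0, 0, 0], [3.5, 0, 0, 0, 0, 0, 0], [5.0, 0, 0, 0, 0, 0, 0], [7.0, 0, 0, 0, 0, 0, 0], [8.0, -1, 0, 0, 0, 0, 0], [8.0, -2.5, 0, 0, 0, 0, 0], [8.0, -2.0, 0, 0, 0, 0, 0], [8.0, -0.7, 0, 0, 0, 0, 0], [8.0, 0, 0, 0, 0, 0, 0]]

```text
time: 34.55
tcp_pos: [0.4403, 0.2784, 0.1003]
orientation: [[0.002, 1.0, 0.0], [0.001, 0.0, -1.0], [-1.0, 0.002, -0.001]]
contact_force: [0.7, 0.1, -1.4]
gripper_width: 0.876
```

```bash
python3 look.py w21; python3 two.py w21
```

```text
34.55 [0.4403 0.2784 0.1003] 0.876 [ 0.7  0.1 -1.4]
[[0.002, 1.0, 0.0], [0.001, 0.0, -1.0], [-1.0, 0.002, -0.001]]
```

View pics/w21c.png

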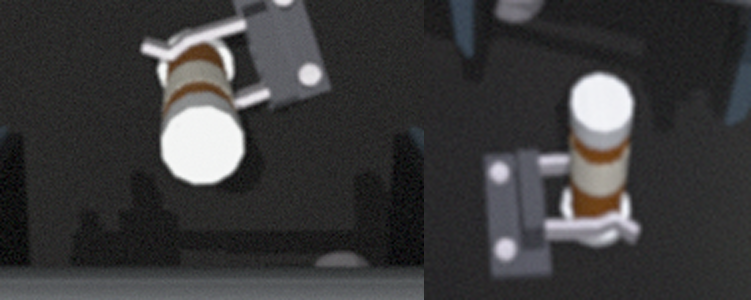

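View pics/w21.png

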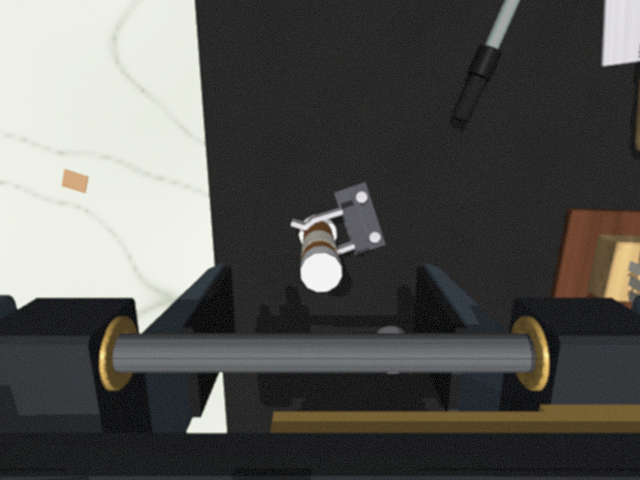

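```bash
python3 cap.py w21 320 272 .092 190; python3 - <<'E'
from h import *
st=np.load("pics/w21.npz");K,T=cam("wrist",st)
im=cv2.imread("pics/w21.png")
print(proj([[.439,.2745,0],[.439,.2745,.092],[.436,.2735,0]],K,T))
cv2.imwrite("pics/w21d.png",cv2.resize(im[180:300,280:400],(600,600),interpolation=cv2.INTER_CUBIC))
E
```

```text
[301, 253, 40, 38, 1209] ell (320.7434387207031, 271.8181457519531) diam mm [20.69301993 21.94726953] world [0.4382 0.277  0.092 ]
tool offset cm [ 0.83 -0.21  0.14]
[[322.69673128 232.89654075]
 [322.30325073 276.06450648]
 [318.73652656 234.17162534]]
```

View pics/w21d.png

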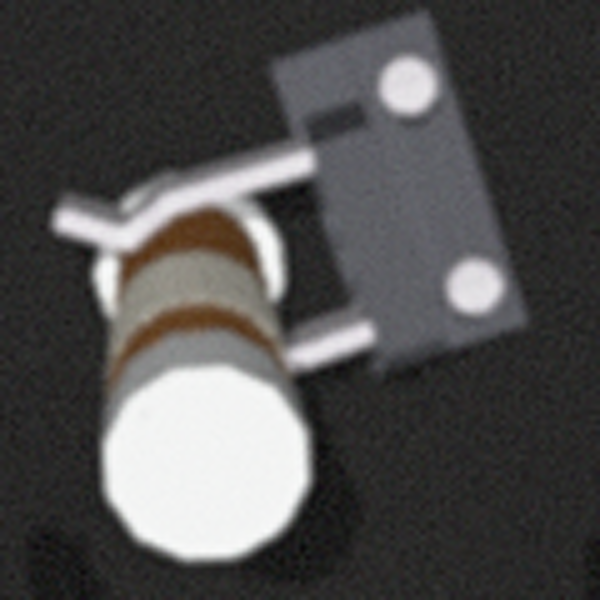

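>>> servo_tool:
  deltas:
    - [[7.0, 1, -0.2, 0.14, 0, 0, 0], [6.5, 2, 0, 0, 0, 0, 0], [6.0, 2, 0, 0, 0, 0, 0], [6.0, 1.8, 0, 0, 0, 0, 0], [6.0, 1.0, 0, 0, 0, 0, 0], [6.0, 0.5, 0, 0, 0, 0, 0], [6.0, 0.2, 0, 0, 0, 0, 0], [6.0, 0, 0, 0, 0, 0, 0]]

```text
time: 35.45
tcp_pos: [0.4377, 0.2766, 0.0142]
orientation: [[0.0, 1.0, 0.0], [0.0, 0.0, -1.0], [-1.0, 0.0, -0.0]]
contact_force: [-0.5, -0.7, -0.1]
gripper_width: 0.662
```

```bash
python3 look.py w22; python3 two.py w22
```

```text
35.45 [0.4377 0.2766 0.0142] 0.662 [-0.5 -0.7 -0.1]
[[0.0, 1.0, 0.0], [0.0, 0.0, -1.0], [-1.0, 0.0, -0.0]]
```

View pics/w22c.png

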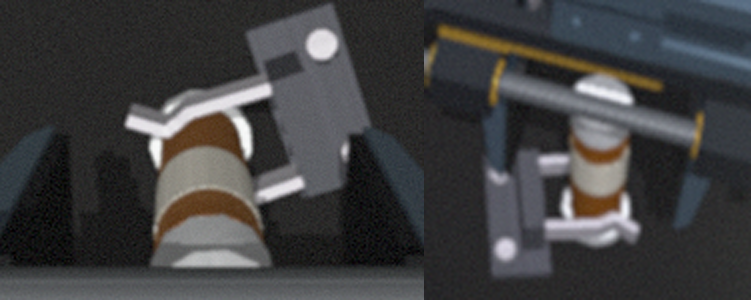

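>>> servo_tool:
  deltas:
    - [[6.0, 0.3, 0, 0, 0, 0, 0], [6.0, 0.4, 0, 0, 0, 0, 0], [6.0, 0.3, 0, 0, 0, 0, 0], [6.0, 0.2, 0, 0, 0, 0, 0], [6.0, 0.1, 0, 0, 0, 0, 0], [6.0, 0, 0, 0, 0, 0, 0]]
  grip_force: 10

```text
time: 36.15
tcp_pos: [0.4375, 0.2765, 0.001]
orientation: [[-0.0, 1.0, -0.0], [-0.0, -0.0, -1.0], [-1.0, -0.0, 0.0]]
contact_force: [0.0, -0.4, 0.4]
gripper_width: 0.66
```

>>> servo_tool:
  deltas:
    - [[4.0, 0, 0, 0, 0, 0, 0], [3.0, 0, 0, 0, 0, 0, 0], [2.5, 0, 0, 0, 0, 0, 0], [2.2, 0, 0, 0, 0, 0, 0], [1.8, 0, 0, 0, 0, 0, 0], [1.8, 0, 0, 0, 0, 0, 0]]

```text
time: 36.75
tcp_pos: [0.4378, 0.2767, 0.0012]
orientation: [[0.0, 1.0, 0.0], [0.0, 0.0, -1.0], [-1.0, 0.0, -0.0]]
contact_force: [0.9, 0.0, -0.8]
gripper_width: 0.248
```

```bash
python3 look.py w23; python3 two.py w23
```

```text
36.75 [0.4378 0.2767 0.0012] 0.248 [ 0.9  0.  -0.8]
[[0.0, 1.0, 0.0], [0.0, 0.0, -1.0], [-1.0, 0.0, -0.0]]
```

View pics/w23c.png

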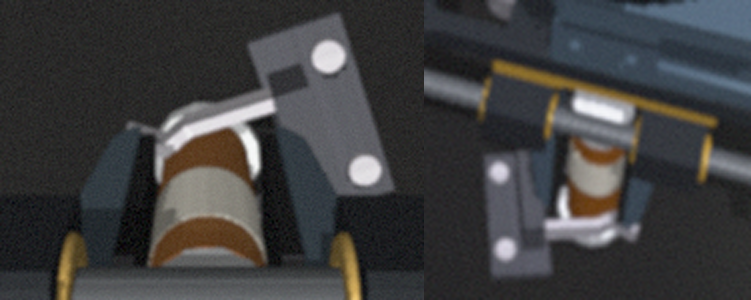

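>>> servo_tool:
  deltas:
    - [[1.5, 0, 0, 0, 0, 0, 0], [1.5, 0, 0, 0, 0, 0, 0], [1.5, 0, 0, 0, 0, 0, 0], [1.5, 0, -0.19, 0.065, 0, 0, 0], [1.5, 0, -0.19, 0.065, 0, 0, 0], [1.5, 0, -0.19, 0.065, 0, 0, 0], [1.5, 0, -0.19, 0.065, 0, 0, 0], [1.5, 0, -0.19, 0.065, 0, 0, 0]]
  grip_force: 50

```text
time: 37.65
tcp_pos: [0.4295, 0.274, 0.0017]
orientation: [[0.003, 1.0, 0.0], [0.001, 0.0, -1.0], [-1.0, 0.003, -0.001]]
contact_force: [5.1, 1.6, -0.6]
gripper_width: 0.239
```

```bash
python3 look.py w24; python3 two.py w24
```

```text
37.65 [0.4295 0.274  0.0017] 0.239 [ 5.1  1.6 -0.6]
[[0.003, 1.0, 0.0], [0.001, 0.0, -1.0], [-1.0, 0.003, -0.001]]
```

View pics/w24c.png

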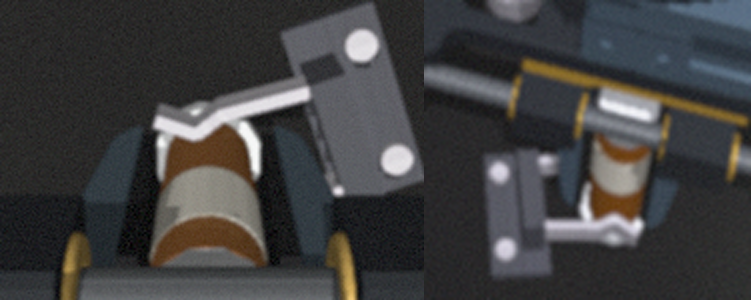

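Upright and sliding out now (5 N). Continue level.

>>> servo_tool:
  deltas:
    - [[1.5, 0, -0.19, 0.065, 0, 0, 0], [1.5, 0, -0.28, 0.095, 0, 0, 0], [1.5, 0, -0.38, 0.13, 0, 0, 0], [1.5, 0, -0.38, 0.13, 0, 0, 0], [1.5, 0, -0.48, 0.16, 0, 0, 0], [1.5, 0, -0.57, 0.19, 0, 0, 0], [1.5, 0, -0.57, 0.19, 0, 0, 0], [1.5, 0, -0.48, 0.16, 0, 0, 0], [1.5, 0, -0.28, 0.095, 0, 0, 0], [1.5, 0, 0, 0, 0, 0, 0]]

```text
time: 38.75
tcp_pos: [0.3916, 0.2611, 0.0011]
orientation: [[-0.0, 1.0, 0.0], [-0.0, 0.0, -1.0], [-1.0, -0.0, 0.0]]
contact_force: [-0.1, 1.2, -1.4]
gripper_width: 0.241
```

```bash
python3 look.py w25; python3 two.py w25
```

```text
38.75 [0.3916 0.2611 0.0011] 0.241 [-0.1  1.2 -1.4]
[[-0.0, 1.0, 0.0], [-0.0, 0.0, -1.0], [-1.0, -0.0, 0.0]]
```

View pics/w25c.png

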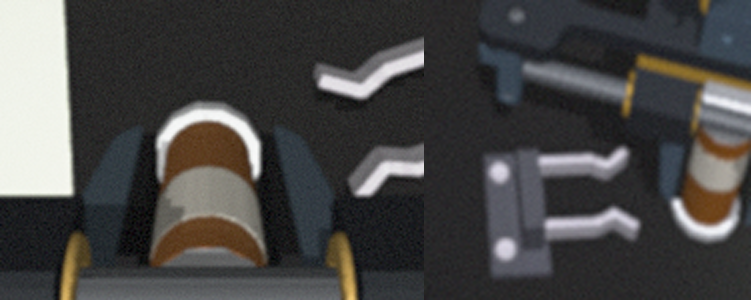

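>>> servo_tool:
  deltas:
    - [[1.5, -0.3, 0, 0, 0, 0, 0], [1.5, -0.8, 0, 0, 0, 0, 0], [1.5, -1.5, 0, 0, 0, 0, 0], [1.5, -2.2, 0, 0, 0, 0, 0], [1.5, -2.4, 0, 0, 0, 0, 0], [1.5, -2.2, 0, 0, 0, 0, 0], [1.5, -1.5, 0, 0, 0, 0, 0], [1.5, -0.8, 0, 0, 0, 0, 0], [1.5, -0.3, 0, 0, 0, 0, 0], [1.5, 0, 0, 0, 0, 0, 0]]
  grip_force: 40

```text
time: 39.85
tcp_pos: [0.392, 0.2612, 0.1212]
orientation: [[0.0, 1.0, -0.0], [0.0, -0.0, -1.0], [-1.0, 0.0, -0.0]]
contact_force: [0.5, -0.3, -1.4]
gripper_width: 0.238
```

>>> servo_tool:
  deltas:
    - [[1.5, 0, 1.0, 0.3, 0, 0, 0], [1.5, 0, 2.2, 0.65, 0, 0, 0], [1.5, 0, 3.0, 0.9, 0, 0, 0], [1.5, 0, 3.4, 1.0, 0, 0, 0], [1.5, 0, 3.6, 1.05, 0, 0, 0], [1.5, 0, 3.6, 1.05, 0, 0, 0], [1.5, 0, 3.4, 1.0, 0, 0, 0], [1.5, 0, 3.0, 0.9, 0, 0, 0], [1.5, 0, 2.1, 0.65, 0, 0, 0], [1.5, 0, 1.0, 0.3, 0, 0, 0]]

```text
time: 40.85
tcp_pos: [0.6566, 0.182, 0.1198]
orientation: [[-0.001, 1.0, -0.001], [-0.0, -0.001, -1.0], [-1.0, -0.001, 0.0]]
contact_force: [-0.1, 1.3, -1.3]
gripper_width: 0.243
```

>>> servo_tool:
  deltas:
    - [[1.5, 0, 0, 0, 0, 0, 0], [1.5, 0, 0, 0, 0, 0, 0], [1.5, 0.5, 0, 0, 0, 0, 0], [1.5, 1.5, 0, 0, 0, 0, 0], [1.5, 2.0, 0, 0, 0, 0, 0], [1.5, 2.0, 0, 0, 0, 0, 0], [1.5, 1.5, 0, 0, 0, 0, 0], [1.5, 0.5, 0, 0, 0, 0, 0], [1.5, 0, 0, 0, 0, 0, 0], [1.5, 0, 0, 0, 0, 0, 0]]

```text
time: 41.85
tcp_pos: [0.6554, 0.1834, 0.0417]
orientation: [[0.001, 1.0, 0.0], [0.0, 0.0, -1.0], [-1.0, 0.001, -0.0]]
contact_force: [0.9, -0.2, -1.0]
gripper_width: 0.241
```

```bash
python3 look.py w26; python3 marks.py w26; python3 - <<'E'
from h import *
im=vision.read_camera("side")[:,:,::-1];cv2.imwrite("pics/s26.png",im)
E
```

```text
41.85 [0.6554 0.1834 0.0417] 0.241 [ 0.9 -0.2 -1. ]
[[0.001, 1.0, 0.0], [0.0, 0.0, -1.0], [-1.0, 0.001, -0.0]]
[586, 46, 54, 287, 5656] [617.9 232.5] [0.8267 0.1983 0.011 ]
[299, 91, 37, 91, 2266] [312.9 136.3] [0.6489 0.2528 0.011 ]
[332, 93, 27, 89, 1622] [347.1 134. ] [0.6676 0.254  0.011 ]
[281, 215, 86, 53, 3006] [323.8 241.1] [0.6549 0.1929 0.011 ]
[567, 372, 50, 61, 1734] [590.6 395.2] [0.8298 0.088  0.011 ]
```

View pics/w26.png

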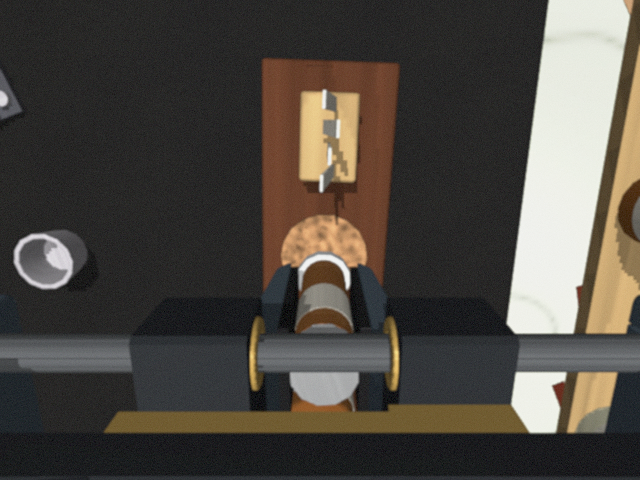

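View pics/s26.png

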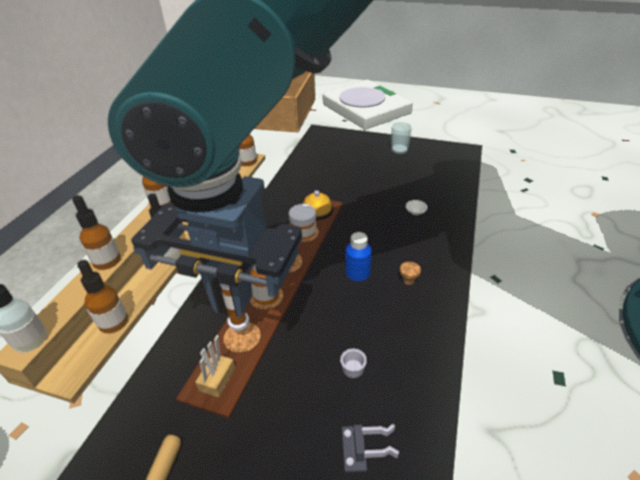

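```bash
python3 - <<'E'
from h import *
st=np.load("pics/w26.npz");im=cv2.imread("pics/w26.png");K,T=cam("wrist",st);t=st["tcp_pos"]
for oy in(-.004,-.002,0,.002,.004):
    f=lambda rr,h:proj(np.c_[t[0]+rr*np.cos(a),t[1]+oy+rr*np.sin(a),np.full(48,t[2]+h)],K,T)[:,1].min().round(1)
    print(oy,f(.014,-.001),f(.014,.006))
print(im[240:275,325].astype(int).tolist())
print(proj([[.655,.2092,.011]],K,T)); print(im[205:225,325].tolist())
E
```

```text
-0.004 256.0 260.3
-0.002 252.3 256.5
0 248.6 252.7
0.002 244.9 248.9
0.004 241.2 245.0
[[100, 147, 200], [110, 159, 209], [118, 167, 222], [116, 169, 224], [123, 175, 227], [124, 174, 229], [129, 182, 232], [121, 178, 229], [126, 177, 229], [116, 168, 222], [113, 154, 204], [122, 147, 175], [128, 133, 141], [140, 138, 136], [175, 175, 173], [226, 228, 226], [238, 239, 237], [241, 242, 241], [240, 241, 239], [212, 216, 220], [140, 149, 157], [67, 83, 106], [40, 65, 96], [39, 63, 93], [35, 63, 96], [35, 64, 94], [29, 55, 88], [25, 55, 88], [37, 61, 91], [25, 54, 86], [28, 56, 86], [27, 54, 85], [41, 65, 94], [40, 62, 93], [33, 57, 88]]
[[324.02557801 213.95408173]]
[[42, 62, 101], [40, 57, 97], [49, 65, 105], [39, 56, 98], [44, 61, 98], [38, 56, 95], [42, 62, 99], [41, 58, 99], [43, 62, 95], [52, 72, 105], [73, 101, 132], [75, 110, 150], [79, 115, 153], [78, 113, 152], [84, 119, 158], [90, 130, 173], [95, 138, 187], [108, 152, 204], [108, 155, 211], [115, 164, 217]]
```

>>> servo_tool:
  deltas:
    - [[1.5, 0.4, -0.03, -0.08, 0, 0, 0], [1.5, 0.8, 0, 0, 0, 0, 0], [1.5, 0.8, 0, 0, 0, 0, 0], [1.5, 0.5, 0, 0, 0, 0, 0], [1.5, 0.25, 0, 0, 0, 0, 0], [1.5, 0.12, 0, 0, 0, 0, 0], [1.5, 0.06, 0, 0, 0, 0, 0], [1.5, 0.02, 0, 0, 0, 0, 0], [1.5, 0, 0, 0, 0, 0, 0], [1.5, 0, 0, 0, 0, 0, 0]]

```text
time: 42.95
tcp_pos: [0.6549, 0.184, 0.0118]
orientation: [[0.0, 1.0, 0.0], [0.0, 0.0, -1.0], [-1.0, 0.0, -0.0]]
contact_force: [-0.5, 0.9, 0.8]
gripper_width: 0.241
```

>>> servo_tool:
  deltas:
    - [[1.5, 0.03, 0, 0, 0, 0, 0], [1.5, 0, 0, 0, 0, 0, 0], [1.5, 0, 0, 0, 0, 0, 0]]

```text
time: 43.25
tcp_pos: [0.6549, 0.1841, 0.0118]
orientation: [[0.0, 1.0, -0.0], [0.0, -0.0, -1.0], [-1.0, 0.0, -0.0]]
contact_force: [-2.8, -1.1, 5.0]
gripper_width: 0.238
```

>>> servo_tool:
  deltas:
    - [[2.3, 0, 0, 0, 0, 0, 0], [2.8, 0, 0, 0, 0, 0, 0], [4.0, 0, 0, 0, 0, 0, 0], [5.0, 0, 0, 0, 0, 0, 0], [6.0, 0, 0, 0, 0, 0, 0], [6.0, -0.5, 0, 0, 0, 0, 0], [6.0, -2, 0, 0, 0, 0, 0], [6.0, -4, 0, 0, 0, 0, 0], [6.0, -4, 0, 0, 0, 0, 0], [6.0, -4, 0, 0, 0, 0, 0]]

```text
time: 44.25
tcp_pos: [0.6548, 0.184, 0.1596]
orientation: [[0.001, 1.0, -0.0], [0.0, -0.0, -1.0], [-1.0, 0.001, -0.0]]
contact_force: [1.0, 0.4, 0.0]
gripper_width: 0.656
```

>>> servo_tool:
  deltas:
    - [[8.0, -4, 0, 0, 0, 0, 0], [8.0, -3, 0, 1.0, 0, 0, 0], [8.0, -2, 0, 2.5, 0, 0, 0], [8.0, 0, 0, 3.5, 0, 0, 0], [8.0, 0, 0, 3.5, 0, 0, 0], [8.0, 0, 0, 3, 0, 0, 0], [8.0, 0, 0, 1.5, 0, 0, 0], [8.0, 0, 0, 0, 0, 0, 0], [8.0, 0, 0, 0, 0, 0, 0], [8.0, 0, 0, 0, 0, 0, 0]]

```text
time: 45.25
tcp_pos: [0.6547, 0.035, 0.2466]
orientation: [[0.0, 1.0, 0.001], [0.0, 0.001, -1.0], [-1.0, 0.0, -0.0]]
contact_force: [0.4, 0.1, -0.5]
gripper_width: 0.877
```

```bash
python3 look.py w27; python3 marks.py w27; python3 - <<'E'
from h import *
for n in("side","scene"):
    im=vision.read_camera(n)[:,:,::-1];cv2.imwrite(f"pics/{n}27.png",im)
E
```

```text
45.25 [0.6547 0.035  0.2466] 0.877 [ 0.4  0.1 -0.5]
[[0.0, 1.0, 0.001], [0.0, 0.001, -1.0], [-1.0, 0.0, -0.0]]
[469, 0, 85, 305, 10855] [507.  162.2] [0.8447 0.0715 0.011 ]
[535, 0, 101, 298, 9408] [583.8 125.2] [0.9183 0.1089 0.011 ]
[296, 184, 48, 45, 799] [318.2 200.6] [0.6479 0.0307 0.011 ]
```

View pics/w27.png

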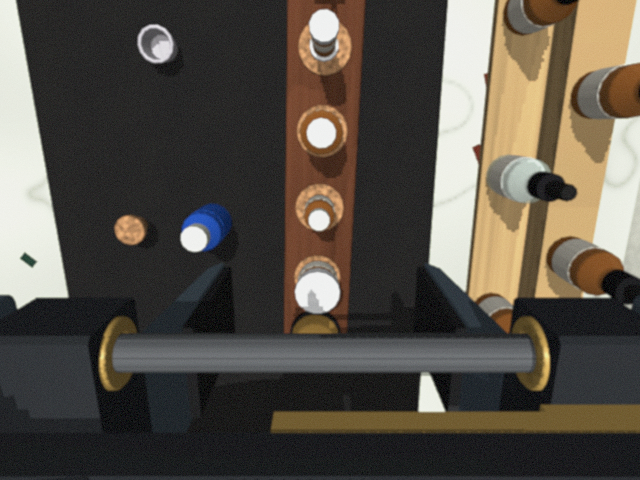

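View pics/side27.png

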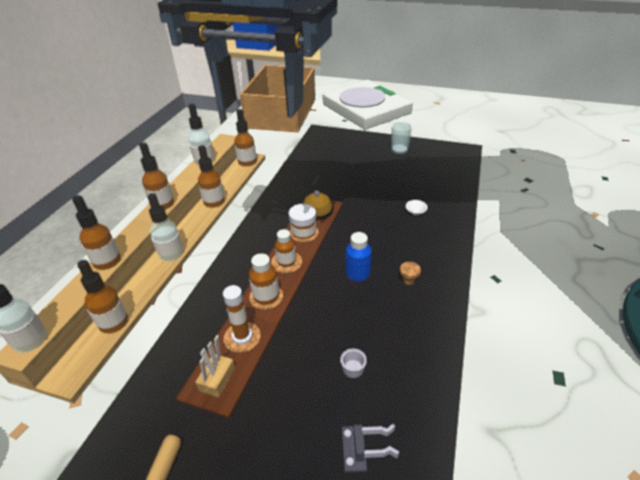

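All four stand on the marks. Measure centring.

```bash
for q in "322 20 .103" "321 133 .087" "318 219 .071" "318 292 .055"; do set -- $q; python3 cap.py w27 $1 $2 $3 200; done
python3 - <<'E'
from h import *
im=cv2.imread("pics/side27.png");cv2.imwrite("pics/side27c.png",cv2.resize(im[190:360,200:340],(660,800))[:600] if 0 else cv2.resize(im[195:355,205:345],(525,600),interpolation=cv2.INTER_CUBIC))
E
```

```text
[310, 10, 28, 31, 702] ell (323.7066955566406, 25.013029098510742) diam mm [21.59098669 23.64339231] world [0.6538 0.1827 0.103 ]
tool offset cm [ 14.37  -0.08 -14.77]
[307, 118, 28, 29, 632] ell (320.8302001953125, 132.41256713867188) diam mm [23.46727919 24.31076083] world [0.6515 0.1033 0.087 ]
tool offset cm [15.97 -0.33 -6.83]
[309, 211, 20, 19, 305] ell (318.50225830078125, 219.92913818359375) diam mm [17.84275395 18.39716974] world [0.6491 0.0236 0.071 ]
tool offset cm [17.56 -0.57  1.15]
[295, 272, 44, 39, 1151] ell (316.84991455078125, 292.0855712890625) diam mm [40.85578214 44.59734767] world [ 0.647  -0.0559  0.055 ]
tool offset cm [19.16 -0.79  9.09]
```

View pics/side27c.png

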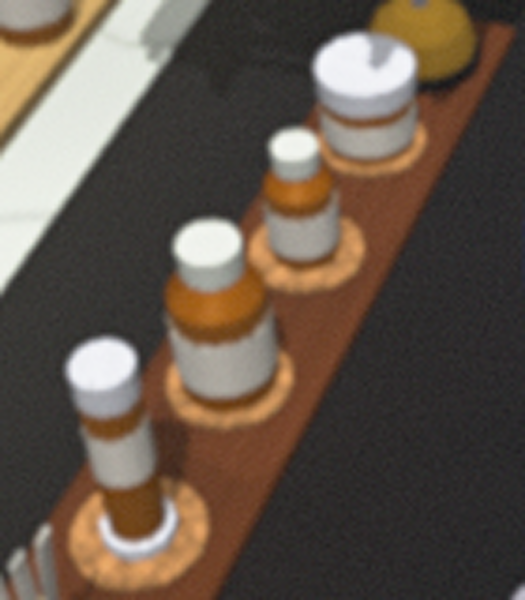

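```bash
python3 -c "
from workcell import r
print(r.sign_off())"
```

```text
the job is handed in; nothing more can be done
None
```

The job is handed in, but **the slender tube did not stay upright the whole time**, so that requirement was broken.

**Final state:** starting from the bell, the marks hold the jar, the small bottle, the larger bottle and the tube. All four stand upright and let go of, with the gripper well clear. By the wrist camera each is within about 1.1 mm of its mark's centre. The job took about 45 s. The blue look-alike was left alone.

**The tilt:** on my first pull the tube leaned about 30–40° while its foot was still in the clip.
- **Cause:** the fingers really end about 35 mm above the reported TCP, going by where the jaws closed and by the side camera, so I was holding only the cap.
- **Recovery:** I pushed the tube back upright, gripped it lower on the body and pulled it out level. It then looked upright through lifting and placing.

**Other checks:**
- **Grip height:** for the same reason, the jar and both bottles were held by their lids or caps rather than their bodies. They stayed upright in the pictures I took, and the larger bottle's label and cap look undisturbed.
- **First small-bottle grip:** it missed. The bottle stayed standing where it was, and the second try held.
- **Camera disagreement:** the fixed cameras differed from the wrist camera by up to about 3 mm on the marks and 5 mm on the objects. I centred everything with the wrist camera.
- **Forces:** the highest contact force I read was about 19 N, during the tilted pull.

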